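Key-start the jar seal checker

TASK

Stand the small yellow jar upright on the checker's round stage plate, centred between its four stops, and let go of it. Then take the red-headed key from its stand, push it fully home in the brass keyway past the sticky pins (wiggle it if it catches), and turn it a full quarter clockwise seen from above. Finish while still gripping the key and holding it turned against its spring, with the yellow jar still centred and the other jars and the tub left alone.

Things in the scene. Friction and masses are not known exactly. Their poses are not given: they have to be found in the camera images.
- jar_yellow_mid (a point): Small closed preserve jar, yellow contents, steel screw lid, 52 mm across, 70 mm high, about 150 g. Point on its axis half-way up (35 mm above its underside); z up. The body is 52 mm across up to 50 mm, then a shoulder; the lid (49 mm across) spans 56 to 70 mm. Stands on the table at any of three jar places.
- jar_purple_mid (a point): Bystander: the same jar with dark purple contents; point half-way up. Leave alone.
- jar_cream_mid (a point): Bystander: the same jar with cream contents; point half-way up. Leave alone.
- tub_mid (a point): Bystander: red-brown round tub, 98 mm across its lid, 83 mm high, to the right of the checker; point on its axis 40 mm up. Leave alone.
- checker: The seal checker: a fixed grey cabinet, 160 mm (its x) by 300 mm (its y), cover 60 mm above the table; origin at the centre of its underside, yaw varies. The stage is at y +70 mm, the keyway at y -85 mm (both at x 0). A green beacon lamp, 24 mm across, rises 52 mm above the cover at x +66, y -5 mm.
- stage (a point): Centre of the top of the round steel stage plate (84 mm across) on the checker, 64 mm above the table; axes of the checker. Four black stops, 10 mm across, 9 mm high above the plate, tapered on top, stand 34 mm from this point at 45 degrees to the axes; a seated jar has about 3 mm of play to each.
- keyway (a point): Centre of the keyway's mouth, atop the 50 mm square brass lock rose on the checker, 64 mm above the table; axes of the checker, z up. The slot runs along x: 23 mm (x) by 7.5 mm (y), mouth chamfered 1.5 mm, 29 mm deep to its floor. From 7 to 15 mm down, two sticky spring pins press in from the sides; pushing past them takes 8 to 20 N; it may catch there until wiggled 0.06 rad about z.
- core (a joint): Turn of the lock core: 0 at rest, grows clockwise seen from above to a stop at 1.57. It is below the pins: the key turns only when home (tip 27 mm down or more). A spring returns it: 0.06 N m at rest, 0.155 at the stop. The key has 0.1 rad of play in it, so turn the hand a little further. A red mark on a black collar (76 mm) turns with it, from checker +x at rest to the green dot at -y.
- key_bow (a point): Centre of the red plastic head of the key, 60 mm above the key's tip; key axes. The head is 26 mm wide (x), 10 mm thick (y), 32 mm high (z); grip it across the 10 mm. The key is 76 mm long, 40 g, stands upright, tip down, in its stand. It is symmetric under a half turn about z and goes into the keyway either way round.
- key_tip (a point): Middle of the rounded lower end of the key. x along the width of its bit, z up to the head. The brass bit is 20 mm wide (x), 5.5 mm thick (y), 12 mm high from the tip; above it a round stem, 5.5 mm across, up to the head, which begins 44 mm above the tip (15 mm above the rose when the key is home).
- key_stand: Fixed light wooden block, 60 mm square, 36 mm high, origin at the centre of its underside; a slot along its x, 21 by 6.5 mm and 30 mm deep, holds the key upright (tip 6 mm above the table). Its yaw varies.

How it is judged:
On the way, in this order (a step that is already met when the one before it is completed fails the run):
1. the yellow jar stands centred on the stage, let go (horizontal distance between jar_yellow_mid and stage below 0.006 m and z of jar_yellow_mid in the frame of stage between 0.032 and 0.038 m and angle between jar_yellow_mid's own z axis and vertical below 0.06 rad and contact force between the fingers and jar_yellow below 0.1 N), for 0.2 s.
2. the key is fully home in the keyway (z of key_tip in the frame of keyway below -0.0265 m and horizontal distance between key_tip and keyway below 0.004 m and angle between key_tip's own z axis and vertical below 0.12 rad), for 0.1 s.
3. the key has turned the core a quarter (all of step 2 and value of joint core above 1.25 rad), for 0.2 s.
At the end, for the whole second after the job is handed in: Key tip 26.5 mm or more down the keyway, within 4 mm of its axis, tilt under 0.12 rad; core turned over 1.25 rad; fingers grip the key (over 2 N); the yellow jar, untouched, stands flat on the stage (3 mm, tilt under 0.06 rad), within 6 mm of its centre (all of step 1 and all of step 3 and contact force between the fingers and key above 2 N and contact force between the arm and jar_yellow below 0.1 N); the arm keeps its last pose, push and grip.
It fails at once if jar_purple was disturbed (shifted over 20 mm or tipped over 0.3 rad) (distance of jar_purple_mid from where it was at the start of the episode above 0.02 m or angle between jar_purple_mid's own z axis and vertical above 0.3 rad).
It fails at once if jar_cream was disturbed (shifted over 20 mm or tipped over 0.3 rad) (distance of jar_cream_mid from where it was at the start of the episode above 0.02 m or angle between jar_cream_mid's own z axis and vertical above 0.3 rad).
It fails at once if tub was disturbed (shifted over 20 mm or tipped over 0.3 rad) (distance of tub_mid from where it was at the start of the episode above 0.02 m or angle between tub_mid's own z axis and vertical above 0.3 rad).
It also fails if it takes over 64 s, if anything falls off the work surface, if the arm or the gripper's body presses on something with over 40 N, if the wrist force passes 120 N, or if a joint passes its speed limit or range.

ROBOT

A 6-joint arm with a two-finger parallel gripper is mounted at the origin on the work surface. World frame = base frame: x ahead of the robot, y to its left, z up, the work surface at z = 0. Lengths are in m, angles in rad, forces in N, time in s.
With the tool pointing down it reaches from about 0.35 to 0.925 m from the base axis. Payload 6.4 kg.
Tool frame: the origin (TCP) lies at the very end of the fingers, on their centre line; the grasp point (between the pads) lies 19 mm behind it; x points along the fingers, y is the direction in which the jaws open and shut, and the axes are right-handed (so a half turn about x gives the same grasp; the last joint's range is limited). The gripper opens to 94 mm and grips with 3 to 60 N. Pads are 16 mm wide; open, the fingers measure 119 mm over their backs; the gripper's body (75 mm by 177 mm) begins 78 mm behind the grasp point.
Start: joints at [-1.443, 0.245, 1.558, -0, 1.339, -0.174], TCP at [0.193, -0.621, 0.205] pointing down, gripper open.
Joint ranges: [-3.13, 3.13], [-1.02, 2.26], [0.13, 2.54], [-0.95, 4.09], [0.21, 2.88], [-2.74, 2.74]. Speed limits (rad/s): [2.57, 2.57, 3.14, 3.14, 3.14, 3.14].

INTERFACE

Orientations are given as a 3x3 rotation matrix whose columns are the frame's x, y, z axes.
In Python, from rig import * gives the robot as it stands.
- The arm moves only by the shell command python3 -m jog 'ROWS'. ROWS is JSON, a list of rows, each an object of numbers: "fingers": the opening, from -1 (shut) to 1 (fully open); "tx", "ty", "tz": the shift along the tool's x, y, z normalised to -1 to 1, where 1 is 30 cm; "roll": the turn about the tool's x normalised to -1 to 1, where 1 is 45 degrees. A call has exactly 5 rows; each row is the pose to reach, as a shift and turn from the pose commanded when the call began, along the tool's axes at that moment; what a row does not reach only later rows make up. A row lasts 1/10 s, in which the tool goes at most 50 mm and 8.59 degrees, less where a joint would pass 70% of its speed; a pose out of reach is approached as far as the arm can. A call with a number of a shift or a turn outside -1 to 1 is refused whole. A call with a gripper value outside its range is refused whole. The fingers move at their own pace and stop on an object; the grip force is fixed at half the most. Time passes only in rows, so rows that repeat a pose let the fingers close, or fill a call up. It gives the time, the measured TCP pose, the force and the opening at its end, in the units of the state.
- observe(): the state, without advancing time (a new reading comes with each control period).
- get_image(name): name is "scene" or "top" or "wrist"; returns a dict with "frame" (400x640x3 uint8, red, green, blue), "vertical_fov" (degrees; the focal length in pixels is half the picture's height over the tangent of half this angle, whatever the lens; pixels are square), "cx", "cy" (the principal point, pixels), "R" (3x3) and "t" (3): a world point X has camera coordinates R X + t. Camera axes: x right, y down, z forward; pixel columns grow to the right and rows downward; lengths in m; the calibration is good to about 2 mm. A picture is of the moment at which its call begins. There is no depth.
- sign_off(): hands the job in, once; it reports no verdict.
Trained networks look in a picture, given as the dict that the camera call returned (one of the last four; its "shot" number tells which), for a name from the list of things; names that differ only in an ending like _2 or _b are one class to them, and where a whole thing is asked for, a point or a joint stands for the part that bears it (a point fixed in the world has none). Each returns a list of dicts, best first, with "confidence" (0 to 1); they miss things now and then, are a little off and sometimes report something else, mostly with a low value. They report only what shows in the picture. A call takes as long as a camera call.
- masks_of(picture, query): "pixels" (400x640 bool, what is visible of it).
- spot_point(picture, query): "location" ([x, y, z] in m, in the coordinates of the camera as it stood for that picture, good to about 4 mm: a listed point, or the origin of a listed thing).
The state is a dict: "time_s": time; "joint_pos": joint angles; "joint_vel": joint speeds; "joint_torque": joint torques, N m; "tool_pos": TCP position; "eef_rot": TCP orientation; "contact_force": force on the tool from outside, world axes, zero at the start; "wrist_torque": the same for the moment, N m; "grip_width": finger opening in m.
Only numpy, scipy, OpenCV 4.12 (cv2) and the standard library are available. Lean on these libraries where they do the work, as an engineer would, in place of code of your own. Each camera call takes 0.05 s, during which the arm holds its last target.

## Working session

There is one attempt and no reset: what is moved stays moved. The work goes in short steps, Python scripts to look and compute and a shell command to move; the robot and the scene stay as the last step left them, time stands still between calls to the robot, and variables do not carry over. Pictures are saved under pics/ and viewed, and the job is handed in when it is done.

```bash
ls; mkdir -p pics; cat > h.py <<'E'
from rig import *
import numpy as np, cv2
def save(p,n):
    cv2.imwrite('pics/'+n, cv2.cvtColor(p['frame'],cv2.COLOR_RGB2BGR))
def w(p,c):
    R=np.array(p['R']);t=np.array(p['t']); return R.T@(np.array(c)-t)
def f(p): return 200/np.tan(np.radians(p['vertical_fov'])/2)
def proj(p,X):
    c=np.array(p['R'])@np.array(X)+np.array(p['t']); return np.array([p['cx']+f(p)*c[0]/c[2],p['cy']+f(p)*c[1]/c[2]])
def onz(p,u,v,z):
    R=np.array(p['R']);t=np.array(p['t']); d=R.T@np.array([(u-p['cx'])/f(p),(v-p['cy'])/f(p),1]); o=-R.T@t
    return o+d*(z-o[2])/d[2]
E
python3 - <<'E'
from h import *
for n in ['scene','top','wrist']:
    p=get_image(n); save(p,n+'0.png'); print(n,p['vertical_fov'],p['cx'],p['cy'],'cam',-np.array(p['R']).T@np.array(p['t']))
    if n!='wrist' or 1:
        for q in ['jar_yellow_mid','jar_purple_mid','jar_cream_mid','tub_mid','checker','stage','keyway','key_bow','key_tip','key_stand']:
            for r in spot_point(p,q)[:2]: print(q,round(r['confidence'],2),np.round(w(p,r['location']),4))
print(observe())
E
```

```text
pics
scene 45.29487159346691 318.9195569299445 208.92169438216004 cam [ 1.22322778 -0.5950765   1.18160454]
jar_yellow_mid 0.68 [0.4313 0.2676 0.0345]
jar_yellow_mid 0.55 [ 0.561  -0.0235  0.0696]
jar_purple_mid 0.83 [0.4969 0.4088 0.0379]
jar_cream_mid 0.9 [0.5952 0.3084 0.0372]
tub_mid 0.82 [ 0.6928 -0.3086  0.0443]
checker 0.82 [ 5.682e-01 -9.530e-02 -4.000e-04]
stage 0.89 [ 0.5627 -0.0241  0.0651]
keyway 0.89 [ 0.58   -0.1786  0.0666]
key_bow 0.54 [ 0.4725 -0.3635  0.0681]
key_bow 0.26 [ 0.4745 -0.3683  0.0073]
key_tip 0.55 [ 0.4753 -0.3687  0.0092]
key_stand 0.91 [ 0.4775 -0.3613  0.0007]
key_stand 0.36 [ 0.4756 -0.3666  0.0076]
top 52.32288887991921 318.102870765701 194.45448309173645 cam [ 0.36674445 -0.02286588  1.00674701]
jar_yellow_mid 0.72 [0.4337 0.259  0.0349]
jar_purple_mid 0.66 [0.4961 0.4039 0.0317]
jar_cream_mid 0.96 [0.6041 0.3035 0.0351]
tub_mid 0.87 [ 0.6975 -0.3111  0.0435]
checker 0.76 [ 0.5707 -0.1016 -0.001 ]
stage 0.77 [ 0.5672 -0.0317  0.0659]
keyway 0.93 [ 0.5809 -0.1815  0.0665]
key_bow 0.62 [ 0.477  -0.3632  0.069 ]
key_tip 0.73 [ 0.5793 -0.179   0.0659]
[... 250 characters left out ...]
        1.33871207e+00, -1.74116934e-01]), 'joint_vel': array([-0.0006585 , -0.00021358,  0.0003222 , -0.00159862, -0.00087317,
       -0.00132201]), 'joint_torque': array([-4.52188642e-04, -4.15818214e+01, -3.14872491e+01,  6.85295602e-02,
        2.88327411e-02, -5.25622042e-06]), 'tool_pos': array([ 0.19319874, -0.62063534,  0.2054608 ]), 'eef_rot': array([[-1.07815015e-05,  2.97240397e-01, -9.54802674e-01],
       [ 8.13469655e-06, -9.54802674e-01, -2.97240397e-01],
       [-1.00000000e+00, -1.09717278e-05,  7.87624606e-06]]), 'contact_force': array([-0.09788685,  0.58696701, -0.43208629]), 'wrist_torque': array([-0.01612857,  0.02776564, -0.0028023 ]), 'grip_width': 0.09435492465456546}
```

View images.

View pics/scene0.png

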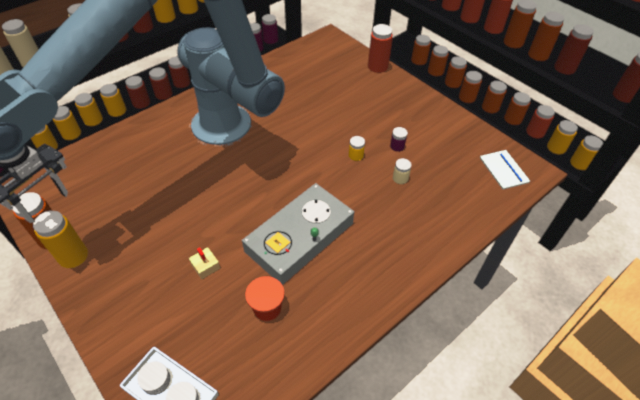

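View pics/top0.png

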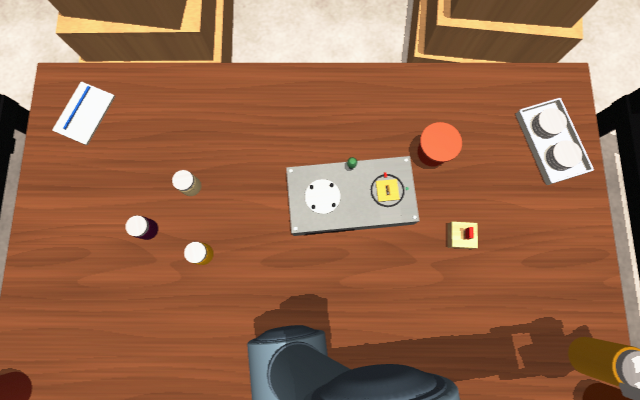

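View pics/wrist0.png

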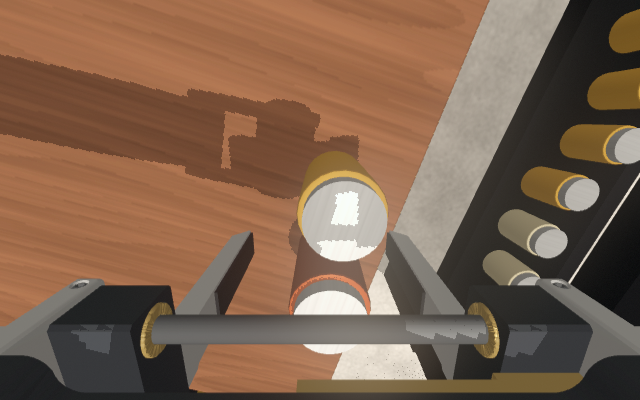

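```bash
python3 -m jog '[{"fingers":1,"tx":-0.15,"ty":0,"tz":-0.1,"roll":-0.15},{"fingers":1,"tx":-0.15,"ty":-0.15,"tz":-0.22,"roll":-0.3},{"fingers":1,"tx":-0.15,"ty":-0.3,"tz":-0.33,"roll":-0.45},{"fingers":1,"tx":-0.15,"ty":-0.42,"tz":-0.44,"roll":-0.6},{"fingers":1,"tx":-0.15,"ty":-0.54,"tz":-0.55,"roll":-0.75}]'
python3 - <<'E'
import cv2
a=cv2.imread('pics/top0.png')[130:270,270:490]
cv2.imwrite('pics/topcrop.png',cv2.resize(a,None,fx=3.5,fy=3.5,interpolation=cv2.INTER_CUBIC))
E
```

```text
time_s: 2.15
tool_pos: [0.2977, -0.4265, 0.2506]
eef_rot: [[0.0, 0.78, -0.626], [-0.0, -0.626, -0.78], [-1.0, 0.001, 0.0]]
contact_force: [1.5, 0.5, -0.2]
grip_width: 0.0943
```

View pics/topcrop.png

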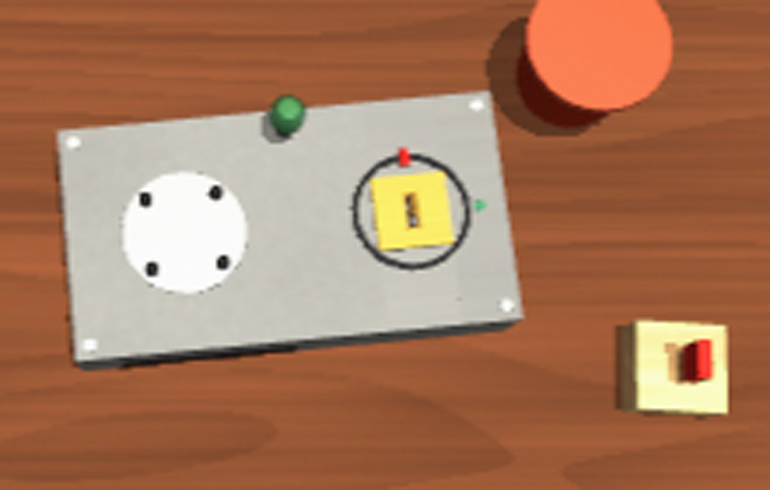

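```bash
python3 -m jog '[{"fingers":1,"tx":0,"ty":-0.05,"tz":-0.15,"roll":-0.17},{"fingers":1,"tx":0,"ty":-0.1,"tz":-0.3,"roll":-0.35},{"fingers":1,"tx":0,"ty":-0.16,"tz":-0.45,"roll":-0.53},{"fingers":1,"tx":0,"ty":-0.21,"tz":-0.6,"roll":-0.7},{"fingers":1,"tx":0,"ty":-0.26,"tz":-0.75,"roll":-0.86}]'
python3 - <<'E'
from h import *
p=get_image('wrist');save(p,'w1.png'); print(np.round(p['R'],3), -np.array(p['R']).T@np.array(p['t']))
o=observe();print(o['tool_pos'],o['joint_pos'])
for q in ['jar_yellow_mid','checker','stage','keyway','key_bow','key_tip','key_stand']:
    for r in spot_point(p,q)[:1]: print(q,round(r['confidence'],2),np.round(w(p,r['location']),4))
E
```

```text
time_s: 2.65
tool_pos: [0.3784, -0.2025, 0.2507]
eef_rot: [[0.001, 1.0, 0.0], [-0.001, 0.0, -1.0], [-1.0, 0.001, 0.001]]
contact_force: [0.9, 0.1, 0.4]
grip_width: 0.0942
[[ 1.     0.002  0.   ]
 [ 0.002 -0.957  0.289]
 [ 0.001 -0.289 -0.957]] [ 0.37795408 -0.11683964  0.43056073]
[ 0.38008235 -0.19713698  0.25064365] [-0.74701181 -0.34743667  2.04492555  0.00360993  1.44453256 -0.75766361]
checker 0.64 [ 0.5675 -0.0931  0.0034]
stage 0.58 [ 0.5625 -0.0271  0.0649]
keyway 0.58 [ 0.5785 -0.1785  0.0657]
key_bow 0.56 [ 0.475  -0.3673  0.0682]
key_tip 0.82 [ 0.478  -0.3645  0.0069]
key_stand 0.87 [ 0.4767 -0.3641  0.0021]
```

View pics/w1.png

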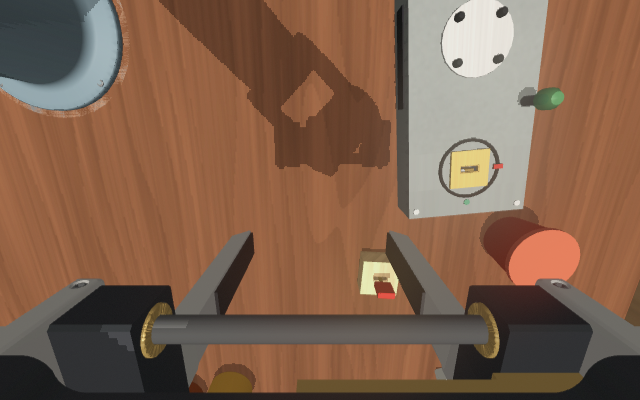

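```bash
cat >> h.py <<'E'
def rect_map(p,pts,z):
    return np.array([onz(p,u,v,z)[:2] for u,v in pts])
def ortho(p,x0,x1,y0,y1,z,s):
    # rectified picture of plane z: columns = x, rows = -y (y1 at the top), s px per m
    W=int((x1-x0)*s);H=int((y1-y0)*s)
    src=np.float32([proj(p,[x,y,z]) for x,y in [(x0,y1),(x1,y1),(x1,y0),(x0,y0)]])
    dst=np.float32([[0,0],[W,0],[W,H],[0,H]])
    return cv2.warpPerspective(cv2.cvtColor(p['frame'],cv2.COLOR_RGB2BGR),cv2.getPerspectiveTransform(src,dst),(W,H),flags=cv2.INTER_CUBIC)
E
python3 - <<'E'
from h import *
for n in ['wrist','top','scene']:
    p=get_image(n)
    im=ortho(p,0.48,0.66,-0.28,0.06,0.064,1600); cv2.imwrite(f'pics/o_{n}.png',im)
    hsv=cv2.cvtColor(im,cv2.COLOR_BGR2HSV)
    def comps(m,lo,hi):
        k,l,s,c=cv2.connectedComponentsWithStats(m.astype(np.uint8))
        return [(s[i,4]/1.6**2, (round(0.48+c[i][0]/1600,4),round(0.06-c[i][1]/1600,4)),(0.48+(s[i,0]+s[i,2]/2)/1600,0.06-(s[i,1]+s[i,3]/2)/1600)) for i in range(1,k) if lo<s[i,4]/2.56<hi]
    print(n,'rose',comps((hsv[...,0]>18)&(hsv[...,0]<32)&(hsv[...,1]>90)&(hsv[...,2]>110),800,4000))
    print(' plate',comps((hsv[...,1]<30)&(hsv[...,2]>190),3000,8000))
    m=(hsv[...,1]<30)&(hsv[...,2]>190)
    blk=(im.max(2)<70)
    print(' black',[c for c in comps(blk,30,300)])
E
```

```text
wrist rose [(np.float64(2432.0312499999995), (np.float64(0.5782), np.float64(-0.1809)), (np.float64(0.5790625), np.float64(-0.1809375)))]
 plate [(np.float64(4767.578124999999), (np.float64(0.5636), np.float64(-0.0286)), (np.float64(0.56375), np.float64(-0.030937500000000007)))]
 black [(np.float64(76.95312499999999), (np.float64(0.5864), np.float64(0.0005)), (np.float64(0.5871875), np.float64(0.0006250000000000006))), (np.float64(82.81249999999999), (np.float64(0.5385), np.float64(-0.0042)), (np.float64(0.53875), np.float64(-0.004375000000000004))), (np.float64(47.26562499999999), (np.float64(0.481), np.float64(-0.0391)), (np.float64(0.4815625), np.float64(-0.036875000000000005))), (np.float64(74.99999999999999), (np.float64(0.4809), np.float64(-0.092)), (np.float64(0.4815625), np.float64(-0.0884375)))]
top rose [(np.float64(2492.1874999999995), (np.float64(0.5797), np.float64(-0.1821)), (np.float64(0.58), np.float64(-0.1825)))]
 plate []
 black [(np.float64(41.79687499999999), (np.float64(0.5877), np.float64(-0.0015)), (np.float64(0.5878125), np.float64(-0.0018750000000000017))), (
[... 483 characters left out ...]
6353125), np.float64(-0.09593750000000001))), (np.float64(110.15624999999997), (np.float64(0.5459), np.float64(-0.1748)), (np.float64(0.55), np.float64(-0.178125))), (np.float64(67.57812499999999), (np.float64(0.612), np.float64(-0.1985)), (np.float64(0.6103125), np.float64(-0.1984375)))]
scene rose [(np.float64(2762.1093749999995), (np.float64(0.5792), np.float64(-0.1808)), (np.float64(0.579375), np.float64(-0.1809375)))]
 plate [(np.float64(5291.406249999999), (np.float64(0.5635), np.float64(-0.0257)), (np.float64(0.56375), np.float64(-0.025937500000000002)))]
 black [(np.float64(101.17187499999999), (np.float64(0.6363), np.float64(-0.0936)), (np.float64(0.63625), np.float64(-0.0940625)))]
```

```bash
python3 -m jog '[{"fingers":1,"tx":0,"ty":0.05,"tz":-0.15,"roll":0},{"fingers":1,"tx":0,"ty":0.1,"tz":-0.3,"roll":0},{"fingers":1,"tx":0,"ty":0.15,"tz":-0.45,"roll":0},{"fingers":1,"tx":0,"ty":0.17,"tz":-0.6,"roll":0},{"fingers":1,"tx":0,"ty":0.17,"tz":-0.75,"roll":0}]'
python3 -m jog '[{"fingers":1,"tx":0,"ty":0,"tz":-0.15,"roll":0},{"fingers":1,"tx":0,"ty":0,"tz":-0.3,"roll":0},{"fingers":1,"tx":0,"ty":0,"tz":-0.4,"roll":0},{"fingers":1,"tx":0,"ty":0,"tz":-0.45,"roll":0},{"fingers":1,"tx":0,"ty":0,"tz":-0.48,"roll":0}]'
python3 - <<'E'
from h import *
p=get_image('wrist');save(p,'w2.png')
o=observe();print(o['tool_pos'],o['joint_pos'])
for q in ['jar_yellow_mid','jar_purple_mid','jar_cream_mid']:
    for r in spot_point(p,q)[:2]: print(q,round(r['confidence'],2),np.round(w(p,r['location']),4))
E
```

```text
time_s: 3.7
tool_pos: [0.4305, 0.0217, 0.2505]
eef_rot: [[0.0, 1.0, -0.006], [0.0, -0.006, -1.0], [-1.0, 0.0, -0.0]]
contact_force: [-0.2, -0.6, -0.8]
grip_width: 0.0943
time_s: 4.2
tool_pos: [0.4308, 0.1653, 0.2503]
eef_rot: [[-0.0, 1.0, -0.004], [-0.0, -0.004, -1.0], [-1.0, -0.0, 0.0]]
contact_force: [-0.2, -0.4, 0.3]
grip_width: 0.094
[0.43080886 0.16561873 0.25031198] [ 1.20217131e-01 -2.53053217e-01  1.97226887e+00  5.68483260e-04
  1.42271231e+00  1.23826770e-01]
jar_yellow_mid 0.61 [0.433  0.2671 0.0365]
jar_cream_mid 0.8 [0.6037 0.3026 0.0349]
```

View pics/w2.png

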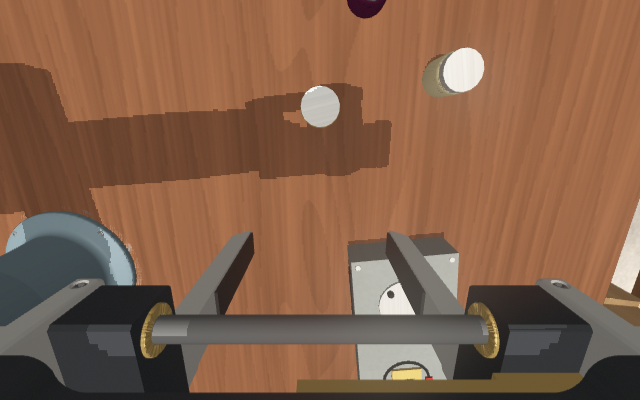

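```bash
python3 - <<'E'
from h import *
p=get_image('wrist')
m=(masks_of(p,'jar_yellow_mid') or [{'pixels':np.zeros((400,640),bool)}])[0]['pixels']
g=p['frame'].astype(int); lid=(g.min(2)>150)&(g.max(2)-g.min(2)<40)
k,l,s,c=cv2.connectedComponentsWithStats(lid.astype(np.uint8))
for i in range(1,k):
    if s[i,4]>300 and s[i,1]<200: print(s[i],c[i],onz(p,c[i][0],c[i][1],0.07), (s[i,2:4]))
print(m.sum(),[a.mean() for a in np.nonzero(m)])
p=get_image('top')
g=p['frame'].astype(int); lid=(g.min(2)>150)&(g.max(2)-g.min(2)<40)
k,l,s,c=cv2.connectedComponentsWithStats(lid.astype(np.uint8))
for i in range(1,k):
    if s[i,4]>100 and s[i,4]<1000: print(s[i],c[i],onz(p,c[i][0],c[i][1],0.07))
E
```

```text
[ 443   46   41   44 1422] [463.00914205  67.57313643] [0.60148119 0.30652213 0.07      ] [41 44]
[ 301   84   38   42 1243] [319.46983105 104.46902655] [0.43087245 0.26576323 0.07      ] [38 42]
[ 612  198   28   94 1326] [629.28431373 255.51809955] [0.87779143 0.05802872 0.07      ] [28 94]
1359 [np.float64(104.73583517292127), np.float64(319.5967623252391)]
[614 153  26 163 781] [627.9475032  228.66709347] [ 0.48664452 -0.73225217  0.07      ]
[172 170  21  19 232] [181.02155172 177.56465517] [0.60805801 0.30752473 0.07      ]
[115 213  68  22 945] [149.42222222 223.7968254 ] [0.49732204 0.37305488 0.07      ]
[159 293  25  19 233] [169.41201717 300.82403433] [0.3242243  0.31312364 0.07      ]
[ 90 310  14  13 134] [ 96.54477612 315.61940299] [0.29223239 0.47247505 0.07      ]
[142 313  17  11 159] [150.56603774 318.18238994] [0.28696397 0.35200869 0.07      ]
[622 351  18  39 549] [631.87067395 369.0291439 ] [ 0.18370995 -0.6929663   0.07      ]
```

```bash
python3 -m jog '[{"fingers":1,"tx":0,"ty":0,"tz":-0.16,"roll":0},{"fingers":1,"tx":0.03,"ty":0.003,"tz":-0.3,"roll":0},{"fingers":1,"tx":0.15,"ty":0.003,"tz":-0.333,"roll":0},{"fingers":1,"tx":0.28,"ty":0.003,"tz":-0.333,"roll":0},{"fingers":1,"tx":0.38,"ty":0.003,"tz":-0.333,"roll":0}]'
python3 - <<'E'
from h import *
p=get_image('wrist');save(p,'w3.png')
g=p['frame'].astype(int); lid=(g.min(2)>150)&(g.max(2)-g.min(2)<40)
k,l,s,c=cv2.connectedComponentsWithStats(lid.astype(np.uint8))
for i in range(1,k):
    if s[i,4]>300: print(s[i],c[i],onz(p,c[i][0],c[i][1],0.07))
print(observe()['tool_pos'])
E
```

```text
time_s: 5.05
tool_pos: [0.4315, 0.264, 0.1343]
eef_rot: [[-0.001, 1.0, -0.004], [-0.001, -0.004, -1.0], [-1.0, -0.001, 0.001]]
contact_force: [-0.3, -0.4, -1.9]
grip_width: 0.0941
[ 366    8   61   70 3312] [396.15730676  42.51207729] [0.49174686 0.40655502 0.07      ]
[ 484  142   55   54 2295] [511.37995643 168.31895425] [0.60189065 0.30662901 0.07      ]
[ 294  188   52   49 1943] [319.51312403 212.12506433] [0.43113081 0.26576522 0.07      ]
[0.4283645  0.26259138 0.12943361]
```

View pics/w3.png

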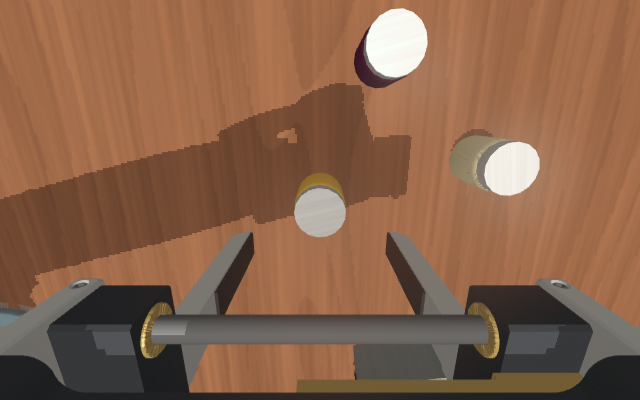

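```bash
python3 -m jog '[{"fingers":1,"tx":0.1,"ty":0,"tz":-0.004,"roll":0},{"fingers":1,"tx":0.22,"ty":0,"tz":-0.004,"roll":0},{"fingers":1,"tx":0.3,"ty":0,"tz":-0.004,"roll":0},{"fingers":1,"tx":0.36,"ty":0,"tz":-0.004,"roll":0},{"fingers":1,"tx":0.38,"ty":0,"tz":-0.004,"roll":0}]'
python3 - <<'E'
from h import *
p=get_image('wrist');save(p,'w4.png')
print(observe()['tool_pos'],observe()['contact_force'])
E
```

```text
time_s: 5.6
tool_pos: [0.4315, 0.2647, 0.0213]
eef_rot: [[-0.003, 1.0, -0.006], [-0.001, -0.006, -1.0], [-1.0, -0.003, 0.001]]
contact_force: [-0.7, -0.6, 0.6]
grip_width: 0.0936
[0.43170556 0.26479857 0.02148461] [-0.54548292 -0.60241308  0.57210499]
```

View pics/w4.png

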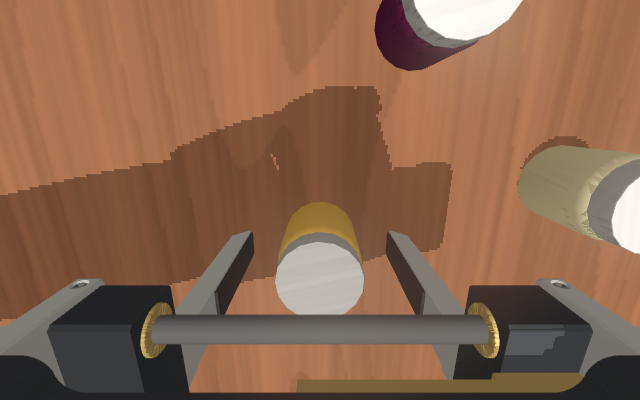

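```bash
python3 -m jog '[{"fingers":0.5,"tx":0.008,"ty":0,"tz":0,"roll":0},{"fingers":-0.3,"tx":0.008,"ty":0,"tz":0,"roll":0},{"fingers":-0.3,"tx":0.008,"ty":0,"tz":0,"roll":0},{"fingers":-0.3,"tx":0.008,"ty":0,"tz":0,"roll":0},{"fingers":-0.3,"tx":0.008,"ty":0,"tz":0,"roll":0}]'
python3 - <<'E'
from h import *
p=get_image('wrist')
g=p['frame'].astype(int); lid=(g.min(2)>150)&(g.max(2)-g.min(2)<40)
k,l,s,c=cv2.connectedComponentsWithStats(lid.astype(np.uint8))
for i in range(1,k):
    if s[i,4]>300: print(s[i],c[i],onz(p,c[i][0],c[i][1],0.07))
print(observe())
E
```

```text
time_s: 6.15
tool_pos: [0.4325, 0.2657, 0.0206]
eef_rot: [[0.001, 1.0, -0.004], [0.0, -0.004, -1.0], [-1.0, 0.001, -0.0]]
contact_force: [-0.8, -0.3, 1.1]
grip_width: 0.0574
[ 412    0  111   43 3420] [464.05935673  17.12953216] [0.49189833 0.39096812 0.07      ]
[ 610  178   30   78 1701] [627.0893592  220.08641975] [0.58709759 0.30190627 0.07      ]
[ 274  244   89   70 5089] [317.77696994 280.90037335] [0.43129053 0.26731938 0.07      ]
{'time_s': 6.2, 'joint_pos': array([3.27268119e-01, 1.72806836e-01, 2.02322723e+00, 4.14965876e-06,
       9.44902337e-01, 3.31687280e-01]), 'joint_vel': array([-6.78068264e-04,  4.62375277e-03,  1.61976448e-03,  1.06507150e-03,
        5.01380017e-05,  2.58282067e-05]), 'joint_torque': array([-1.20819738e-02, -3.19690204e+01, -2.47974050e+01,  6.10944838e-02,
       -1.11848448e-02,  1.87185060e-04]), 'tool_pos': array([0.43235872, 0.26568744, 0.02042304]), 'eef_rot': array([[ 6.20338815e-04,  9.99990033e-01, -4.42150906e-03],
       [ 2.14141268e-04, -4.42164265e-03, -9.99990202e-01],
       [-9.99999785e-01,  6.19385909e-04, -2.16882050e-04]]), 'contact_force': array([-0.07372601,  0.03954484, -0.17241905]), 'wrist_torque': array([-0.00601789, -0.09845319,  0.04423585]), 'grip_width': 0.053316707258555446}
```

```bash
python3 -m jog '[{"fingers":-1,"tx":0,"ty":0,"tz":0,"roll":0},{"fingers":-1,"tx":0,"ty":0,"tz":0,"roll":0},{"fingers":-1,"tx":-0.04,"ty":0,"tz":0,"roll":0},{"fingers":-1,"tx":-0.15,"ty":0,"tz":0,"roll":0},{"fingers":-1,"tx":-0.28,"ty":0,"tz":0,"roll":0}]'
python3 -m jog '[{"fingers":-1,"tx":-0.12,"ty":0,"tz":0.03,"roll":0},{"fingers":-1,"tx":-0.25,"ty":0.03,"tz":0.15,"roll":0},{"fingers":-1,"tx":-0.3,"ty":0.1,"tz":0.28,"roll":0},{"fingers":-1,"tx":-0.3,"ty":0.18,"tz":0.4,"roll":0},{"fingers":-1,"tx":-0.3,"ty":0.25,"tz":0.53,"roll":0}]'
python3 - <<'E'
from h import *
p=get_image('wrist');save(p,'w5.png')
o=observe();print(o['tool_pos'],o['contact_force'],o['grip_width'])
E
```

```text
time_s: 6.7
tool_pos: [0.4306, 0.265, 0.1039]
eef_rot: [[-0.004, 1.0, -0.005], [-0.001, -0.005, -1.0], [-1.0, -0.004, 0.001]]
contact_force: [2.2, -0.1, -1.2]
grip_width: 0.0513
time_s: 7.2
tool_pos: [0.5075, 0.1048, 0.1959]
eef_rot: [[0.003, 1.0, -0.004], [0.0, -0.004, -1.0], [-1.0, 0.003, -0.0]]
contact_force: [0.2, 0.7, -2.1]
grip_width: 0.051
[0.50991012 0.09962579 0.19548035] [ 1.12371616 -3.92641215 -1.24959157] 0.051545228599620845
```

View pics/w5.png

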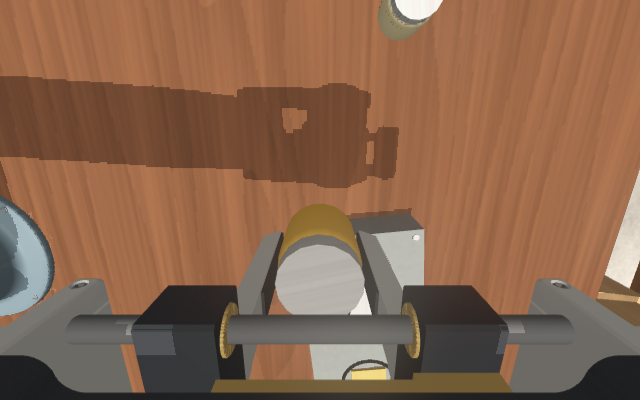

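```bash
python3 -m jog '[{"fingers":-1,"tx":0,"ty":0.05,"tz":0.12,"roll":0},{"fingers":-1,"tx":0,"ty":0.11,"tz":0.25,"roll":0},{"fingers":-1,"tx":0.05,"ty":0.16,"tz":0.37,"roll":0},{"fingers":-1,"tx":0.15,"ty":0.19,"tz":0.43,"roll":0},{"fingers":-1,"tx":0.25,"ty":0.19,"tz":0.447,"roll":0}]'
python3 -m jog '[{"fingers":-1,"tx":0,"ty":0,"tz":0,"roll":0},{"fingers":-1,"tx":0,"ty":0,"tz":0,"roll":0},{"fingers":-1,"tx":0,"ty":0,"tz":0,"roll":0},{"fingers":-1,"tx":0,"ty":0,"tz":0,"roll":0},{"fingers":-1,"tx":0,"ty":0,"tz":0,"roll":0}]'
python3 - <<'E'
from h import *
o=observe();print(o['tool_pos'],o['contact_force'],o['grip_width'])
for n in ['scene','top','wrist']:
    p=get_image(n);save(p,n+'6.png')
    for q in ['jar_yellow_mid','stage']:
        for r in spot_point(p,q)[:1]: print(n,q,round(r['confidence'],2),np.round(w(p,r['location']),4))
    if n!='wrist':
        c=proj(p,[.564,-.0275,.064]).astype(int); a=cv2.imread(f'pics/{n}6.png')[c[1]-70:c[1]+50,c[0]-80:c[0]+80]
        cv2.imwrite(f'pics/{n}6c.png',cv2.resize(a,None,fx=4,fy=4,interpolation=cv2.INTER_CUBIC))
E
```

```text
time_s: 7.75
tool_pos: [0.5641, -0.0304, 0.1192]
eef_rot: [[0.002, 1.0, -0.007], [-0.001, -0.007, -1.0], [-1.0, 0.002, 0.001]]
contact_force: [1.1, 0.1, -1.8]
grip_width: 0.0513
time_s: 8.25
tool_pos: [0.5636, -0.0278, 0.1206]
eef_rot: [[0.002, 1.0, -0.004], [-0.001, -0.004, -1.0], [-1.0, 0.002, 0.001]]
contact_force: [-0.4, -0.6, -0.9]
grip_width: 0.0514
[ 0.56361338 -0.02781648  0.12059144] [-0.42840827 -0.56433708 -0.94510056] 0.051443428744308316
scene jar_yellow_mid 0.8 [ 0.5608 -0.0267  0.1355]
scene stage 0.73 [ 0.5635 -0.0255  0.0678]
top stage 0.33 [ 0.5728 -0.0996 -0.0028]
wrist stage 0.74 [ 0.5632 -0.0253  0.0655]
```

View pics/scene6c.png

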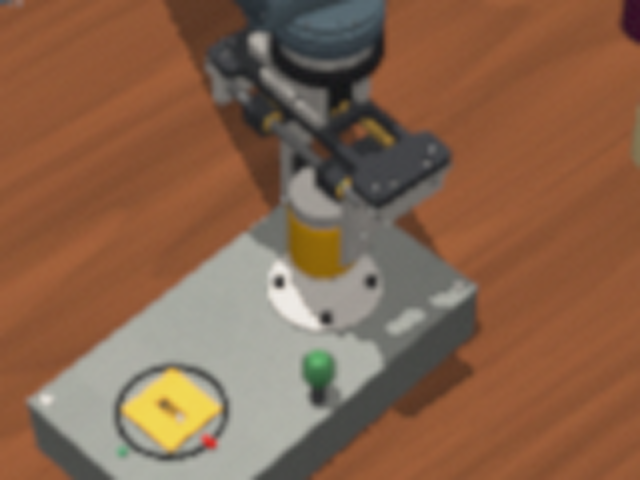

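View pics/top6c.png

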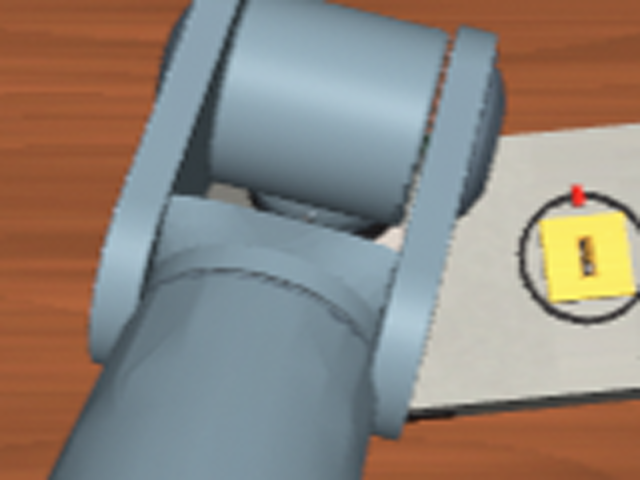

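View pics/wrist6.png

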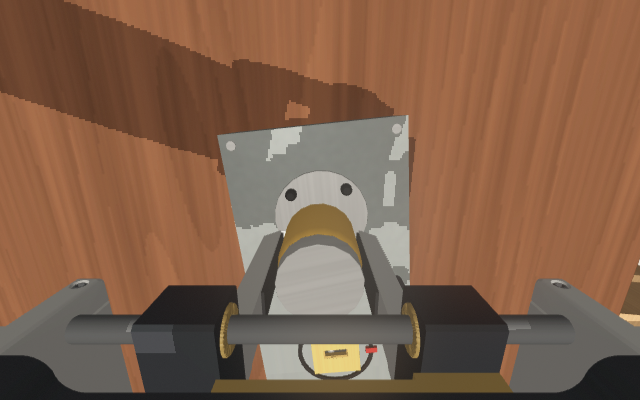

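```bash
python3 - <<'E'
from h import *
p=get_image('wrist')
g=cv2.cvtColor(p['frame'],cv2.COLOR_RGB2BGR); print(np.array(p['R']).round(3))
roi=(g.max(2)<70); roi[:170]=0; roi[210:]=0; roi[:,:270]=0; roi[:,370:]=0
k,l,s,c=cv2.connectedComponentsWithStats(roi.astype(np.uint8))
P=[]
for i in range(1,k):
    if s[i,4]>20: X=onz(p,*c[i],0.0685); print(s[i],c[i],X); P.append(X)
a,b=sorted(P,key=lambda v:v[0]); d=b-a; print('yaw',np.arctan2(d[1],d[0]),'dist',np.hypot(*d[:2]))
psi=np.arctan2(d[1],d[0]); m=(a+b)/2
print('stage', m[:2]-0.02404*np.array([-np.sin(psi),np.cos(psi)]))
# rose
hsv=cv2.cvtColor(g,cv2.COLOR_BGR2HSV)
print('keyway mouth approx', onz(p,335,353,0.064))
# plate top edge
for u in [300,321,340]:
    col=g[160:205,u].astype(int).mean(1); j=np.argmax(np.diff(col)); print(u,160+j,onz(p,u,160.5+j,0.064))
E
cp pics/wrist6.png /tmp/a.png; python3 -c "
import cv2;a=cv2.imread('pics/wrist6.png')[130:390,210:430];cv2.imwrite('pics/w6c.png',cv2.resize(a,None,fx=3,fy=3,interpolation=cv2.INTER_CUBIC)[:600])"
```

```text
[[ 1.    -0.003 -0.001]
 [-0.002 -0.958  0.288]
 [-0.002 -0.288 -0.958]]
[341 184  11  11 101] [346. 189.] [ 0.58533047 -0.00063487  0.0685    ]
[285 189  12  12  99] [290.60606061 194.50505051] [ 0.53757959 -0.00542321  0.0685    ]
yaw 0.09994348587872322 dist 0.0479903600440549
stage [ 0.56385368 -0.02694908]
keyway mouth approx [ 0.57857037 -0.18136632  0.064     ]
300 175 [0.54575314 0.01033378 0.064     ]
321 170 [0.56388981 0.01465014 0.064     ]
340 189 [ 0.58052197 -0.00220783  0.064     ]
```

View pics/w6c.png

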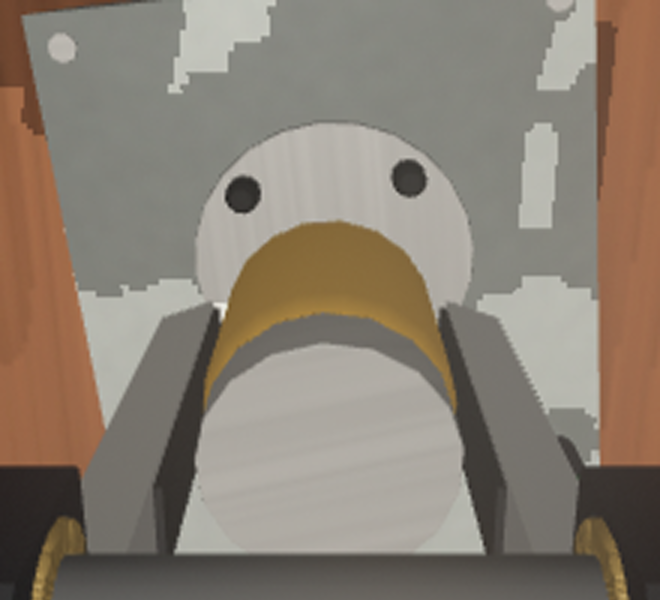

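```bash
python3 - <<'E'
from h import *
p=get_image('wrist'); z=observe()['tool_pos']; print(z)
hsv=cv2.cvtColor(p['frame'],cv2.COLOR_RGB2HSV); m=(hsv[...,0]>15)&(hsv[...,0]<30)&(hsv[...,1]>120); m[:150]=0;m[300:]=0;m[:,:260]=0;m[:,380:]=0
ys,xs=np.nonzero(m); v=ys.min(); u=xs[ys==v].mean(); print(u,v,onz(p,u,v,z[2]-0.0204), 'expect y+0.026')
E
```

```text
[ 0.56278288 -0.0281535   0.11899263]
322.5 204 [ 0.5648604  -0.0047443   0.09859263] expect y+0.026
```

```bash
python3 - <<'E'
from h import *
p=get_image('wrist'); z=observe()['tool_pos']; print(z)
b=z[2]-0.0204
g=p['frame'].astype(int)
print([int(x) for x in g[200:260,320].sum(1)])
for v in (234,235,244,245,246): print(v,onz(p,320,v,b+0.056)[1]-.0245,onz(p,320,v,b+0.07)[1]-0.0245)
E
```

```text
[ 0.56276575 -0.02812985  0.11896209]
[522, 523, 522, 476, 322, 290, 294, 297, 297, 297, 299, 299, 300, 297, 301, 303, 299, 303, 304, 305, 304, 305, 305, 305, 308, 307, 308, 310, 317, 326, 333, 340, 348, 356, 336, 315, 314, 315, 318, 319, 321, 322, 323, 319, 355, 517, 504, 500, 500, 507, 511, 510, 510, 509, 512, 512, 509, 512, 512, 514]
234 -0.029635517916660324 -0.023567588368141545
235 -0.030248308492802085 -0.024120927877007044
244 -0.03582639693599988 -0.02915784724185922
245 -0.036453269553535485 -0.029723902595537068
246 -0.03708157701209661 -0.030291253586353074
```

```bash
python3 -m jog '[{"fingers":-1,"tx":0,"ty":0.005,"tz":-0.007,"roll":0},{"fingers":-1,"tx":0.03,"ty":0.005,"tz":-0.007,"roll":0},{"fingers":-1,"tx":0.06,"ty":0.005,"tz":-0.007,"roll":0},{"fingers":-1,"tx":0.08,"ty":0.005,"tz":-0.007,"roll":0},{"fingers":-1,"tx":0.085,"ty":0.005,"tz":-0.007,"roll":0}]'
python3 - <<'E'
from h import *
p=get_image('wrist');save(p,'w7.png');o=observe();print(o['tool_pos'],o['contact_force'])
p=get_image('scene');save(p,'s7.png')
a=cv2.imread('pics/w7.png')[130:330,210:430];cv2.imwrite('pics/w7c.png',cv2.resize(a,None,fx=3,fy=3,interpolation=cv2.INTER_CUBIC)[:600])
c=proj(p,[.564,-.0275,.064]).astype(int); a=cv2.imread('pics/s7.png')[c[1]-60:c[1]+40,c[0]-60:c[0]+60]
cv2.imwrite('pics/s7c.png',cv2.resize(a,None,fx=5,fy=5,interpolation=cv2.INTER_CUBIC))
E
```

```text
time_s: 9.35
tool_pos: [0.5633, -0.0258, 0.0919]
eef_rot: [[-0.003, 1.0, -0.005], [0.001, -0.005, -1.0], [-1.0, -0.003, -0.001]]
contact_force: [0.5, 0.5, -1.9]
grip_width: 0.051
[ 0.5635996  -0.02586777  0.09229998] [-0.44947576  0.24658646 -1.51798953]
```

View pics/w7c.png

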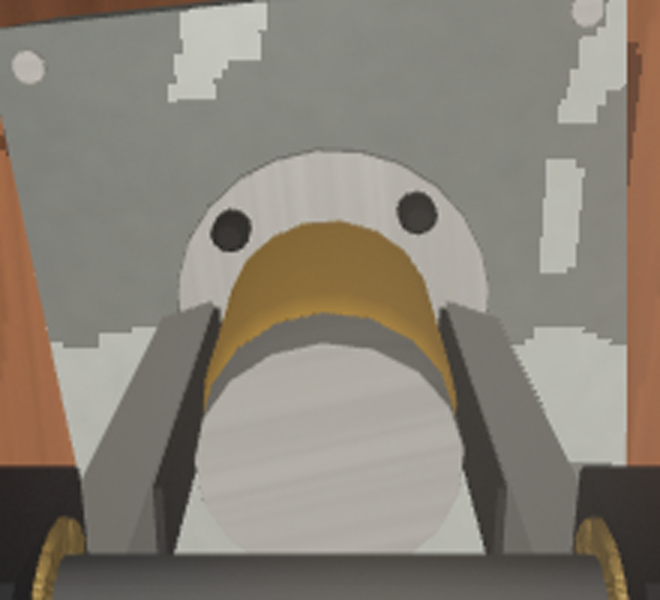

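View pics/s7c.png

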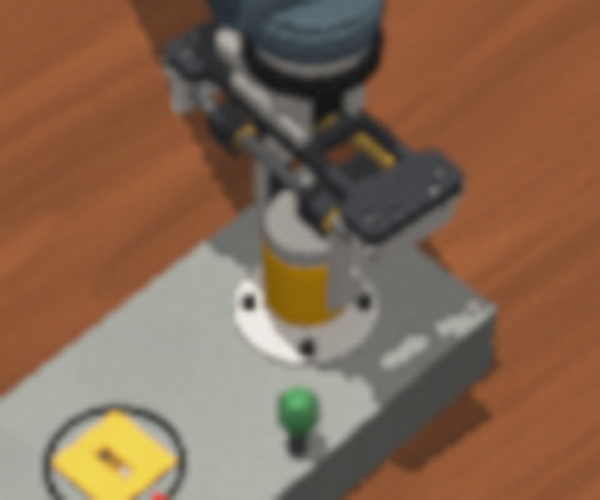

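```bash
python3 -m jog '[{"fingers":-1,"tx":0.006,"ty":0.001,"tz":-0.003,"roll":0},{"fingers":-1,"tx":0.012,"ty":0.001,"tz":-0.003,"roll":0},{"fingers":-1,"tx":0.018,"ty":0.001,"tz":-0.003,"roll":0},{"fingers":-1,"tx":0.023,"ty":0.001,"tz":-0.003,"roll":0},{"fingers":-1,"tx":0.023,"ty":0.001,"tz":-0.003,"roll":0}]'
python3 - <<'E'
from h import *
p=get_image('wrist');save(p,'w8.png');o=observe();print(o['tool_pos'],o['contact_force'])
a=cv2.imread('pics/w8.png')[130:330,210:430];cv2.imwrite('pics/w8c.png',cv2.resize(a,None,fx=3,fy=3,interpolation=cv2.INTER_CUBIC)[:600])
E
```

```text
time_s: 9.95
tool_pos: [0.5645, -0.0251, 0.0864]
eef_rot: [[-0.0, 1.0, -0.005], [0.0, -0.005, -1.0], [-1.0, -0.0, -0.0]]
contact_force: [-0.1, 0.5, -2.5]
grip_width: 0.0512
[ 0.56457791 -0.02509734  0.08656046] [-0.23695151 -0.01135151 -1.22819868]
```

View pics/w8c.png

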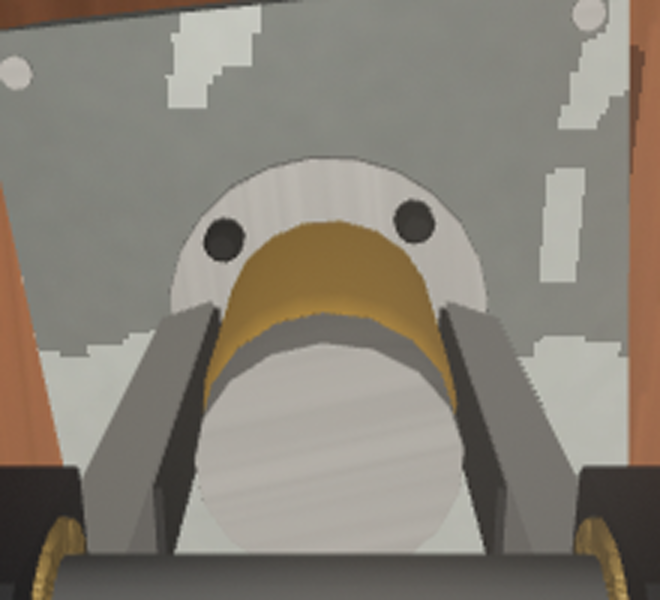

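```bash
python3 - <<'E'
from h import *
p=get_image('wrist');z=observe()['tool_pos'];print(z)
print('stage y from plate edge',onz(p,320,182.3,0.064)[1]-0.042,'jar y from base',onz(p,320,203.7,z[2]-.0204)[1]-0.026, 'lid',onz(p,320,244.5,z[2]-.0204+.07)[1]-0.0245)
a=onz(p,210+223/3,130+240/3,0.070);b=onz(p,210+415/3,130+221/3,0.070);print((a+b)/2-0.02404*np.array([-.095,.995,0]))
E
```

```text
[ 0.56464278 -0.0251216   0.08665169]
stage y from plate edge -0.027360825508597267 jar y from base -0.027452023446870404 lid -0.026356800146389824
[ 0.56418939 -0.02666484  0.07      ]
```

```bash
python3 -m jog '[{"fingers":-1,"tx":0.003,"ty":0,"tz":0,"roll":0},{"fingers":-1,"tx":0.006,"ty":0,"tz":0,"roll":0},{"fingers":-1,"tx":0.007,"ty":0,"tz":0,"roll":0},{"fingers":0.15,"tx":0.007,"ty":0,"tz":0,"roll":0},{"fingers":0.25,"tx":0.007,"ty":0,"tz":0,"roll":0}]'
python3 -m jog '[{"fingers":0.5,"tx":0.006,"ty":0,"tz":0,"roll":0},{"fingers":0.9,"tx":0.006,"ty":0,"tz":0,"roll":0},{"fingers":0.9,"tx":0.006,"ty":0,"tz":0,"roll":0},{"fingers":0.9,"tx":0.006,"ty":0,"tz":0,"roll":0},{"fingers":0.9,"tx":0.006,"ty":0,"tz":0,"roll":0}]'
python3 - <<'E'
from h import *
p=get_image('wrist');save(p,'w9.png');z=observe();print(z['tool_pos'],z['contact_force'],z['grip_width'])
E
```

```text
time_s: 10.55
tool_pos: [0.5649, -0.0252, 0.0849]
eef_rot: [[0.001, 1.0, -0.005], [-0.0, -0.005, -1.0], [-1.0, 0.001, 0.0]]
contact_force: [0.2, 0.7, -0.6]
grip_width: 0.0577
time_s: 11.05
tool_pos: [0.5647, -0.0251, 0.0828]
eef_rot: [[0.0, 1.0, -0.005], [-0.0, -0.005, -1.0], [-1.0, 0.0, 0.0]]
contact_force: [0.8, 0.8, 0.0]
grip_width: 0.0895
[ 0.56465292 -0.02513751  0.08277789] [-0.0637998   0.08573155  0.19358488] 0.08933387367175671
```

View pics/w9.png

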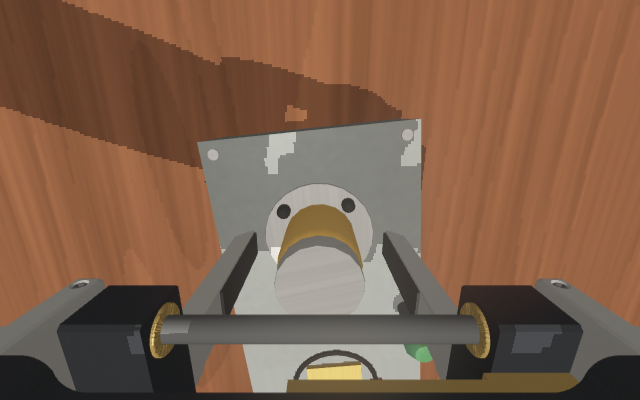

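```bash
python3 -m jog '[{"fingers":0.9,"tx":-0.08,"ty":0,"tz":0,"roll":0},{"fingers":0.9,"tx":-0.24,"ty":0,"tz":0,"roll":0},{"fingers":0.9,"tx":-0.4,"ty":0,"tz":0,"roll":0},{"fingers":0.9,"tx":-0.5,"ty":-0.05,"tz":0.07,"roll":-0.18},{"fingers":0.9,"tx":-0.5,"ty":-0.11,"tz":0.18,"roll":-0.36}]'
python3 - <<'E'
from h import *
for n in ['scene','wrist']:
    p=get_image(n);save(p,n+'10.png')
    for q in ['jar_yellow_mid','stage']:
        for r in spot_point(p,q)[:1]: print(n,q,round(r['confidence'],2),np.round(w(p,r['location']),4))
z=observe();print(z['tool_pos'],z['eef_rot'][:,1],z['joint_pos'])
E
```

```text
time_s: 11.6
tool_pos: [0.5341, -0.0795, 0.239]
eef_rot: [[0.01, 0.959, 0.283], [-0.004, 0.283, -0.959], [-1.0, 0.009, 0.006]]
contact_force: [-0.1, -0.0, -0.4]
grip_width: 0.0895
scene stage 0.84 [ 0.5646 -0.0255  0.0643]
wrist jar_yellow_mid 0.66 [ 0.5666 -0.0265  0.099 ]
[ 0.53133417 -0.07838292  0.23214018] [ 9.61676687e-01  2.74185182e-01 -6.60416034e-04] [-3.57860603e-01 -4.27478169e-02  1.81879930e+00  3.42116697e-04
  1.36660901e+00 -6.35672228e-01]
```

View pics/wrist10.png

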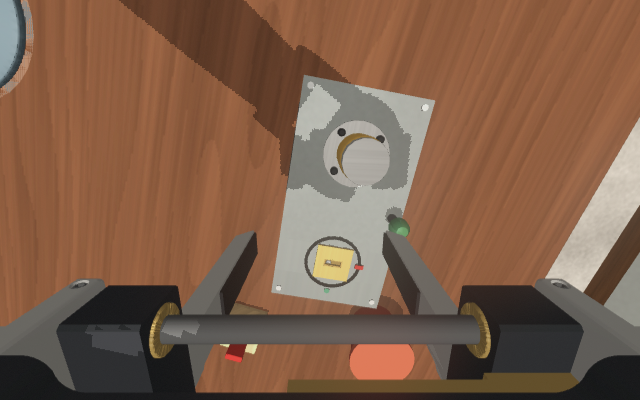

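```bash
python3 -m jog '[{"fingers":0.9,"tx":0,"ty":-0.05,"tz":0.1,"roll":-0.18},{"fingers":0.9,"tx":0,"ty":-0.11,"tz":0.21,"roll":-0.36},{"fingers":0.9,"tx":0,"ty":-0.17,"tz":0.33,"roll":-0.54},{"fingers":0.9,"tx":0,"ty":-0.23,"tz":0.45,"roll":-0.72},{"fingers":0.9,"tx":0,"ty":-0.29,"tz":0.57,"roll":-0.9}]'
python3 - <<'E'
from h import *
z=observe();print(z['tool_pos'],z['eef_rot'],z['joint_pos'])
th=np.arctan2(z['eef_rot'][1,1],z['eef_rot'][0,1]);d=np.array([.4765,-.3645])-z['tool_pos'][:2]
print(th,d@[np.cos(th),np.sin(th)]/.3,d@[np.sin(th),-np.cos(th)]/.3)
E
```

```text
time_s: 12.4
tool_pos: [0.4947, -0.2678, 0.232]
eef_rot: [[-0.001, 0.547, 0.837], [0.001, 0.837, -0.547], [-1.0, 0.0, -0.001]]
contact_force: [0.3, -0.7, 0.4]
grip_width: 0.089
[ 0.49474928 -0.26778855  0.23203679] [[-6.77077921e-04  5.47162664e-01  8.37026021e-01]
 [ 9.63876749e-04  8.37026181e-01 -5.47161989e-01]
 [-9.99999306e-01  4.36318618e-04 -1.09412932e-03]] [-6.97776508e-01  1.96709942e-02  1.75712721e+00  3.10042804e-04
  1.36593259e+00 -1.68966557e+00]
0.9918255780353042 -0.30311781548997807 0.12547256990409383
```

```bash
python3 -m jog '[{"fingers":0.9,"tx":0,"ty":-0.1,"tz":0.04,"roll":-0.18},{"fingers":0.9,"tx":0,"ty":-0.2,"tz":0.09,"roll":-0.36},{"fingers":0.9,"tx":0,"ty":-0.29,"tz":0.12,"roll":-0.54},{"fingers":0.9,"tx":0,"ty":-0.29,"tz":0.12,"roll":-0.69},{"fingers":0.9,"tx":0,"ty":-0.29,"tz":0.12,"roll":-0.69}]'
python3 - <<'E'
from h import *
z=observe();print(z['tool_pos'],z['eef_rot'][:,1],z['joint_pos'])
p=get_image('wrist');save(p,'w11.png')
for q in ['key_bow','key_tip','key_stand','keyway']:
    for r in spot_point(p,q)[:1]: print(q,round(r['confidence'],2),np.round(w(p,r['location']),4))
a=cv2.imread('pics/w11.png')[150:330,210:430];cv2.imwrite('pics/w11c.png',cv2.resize(a,None,fx=3,fy=3,interpolation=cv2.INTER_CUBIC)[:600])
E
```

```text
time_s: 12.9
tool_pos: [0.4768, -0.3596, 0.2317]
eef_rot: [[-0.001, 0.045, 0.999], [0.001, 0.999, -0.045], [-1.0, 0.001, -0.001]]
contact_force: [0.2, -0.2, 0.3]
grip_width: 0.0891
[ 0.47684764 -0.3595924   0.23172412] [0.04465057 0.99900169 0.00139321] [-8.35910916e-01  1.02974686e-01  1.67045732e+00  2.52954190e-04
  1.36987455e+00 -2.36209319e+00]
key_bow 0.66 [ 0.4748 -0.3646  0.0655]
key_tip 0.55 [ 0.4763 -0.3676  0.0045]
key_stand 0.7 [ 0.4735 -0.3669  0.0022]
keyway 0.91 [ 0.576  -0.1795  0.0628]
```

View pics/w11.png

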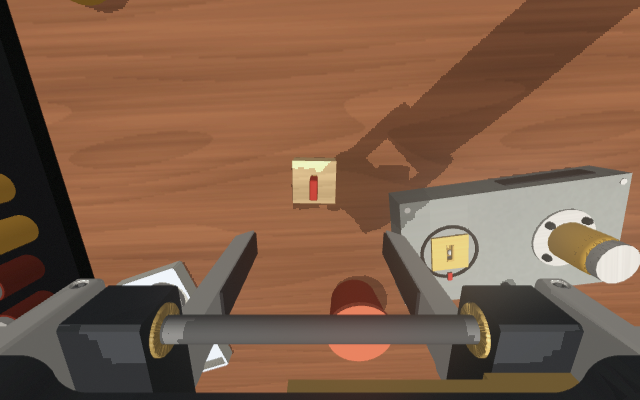

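View pics/w11c.png

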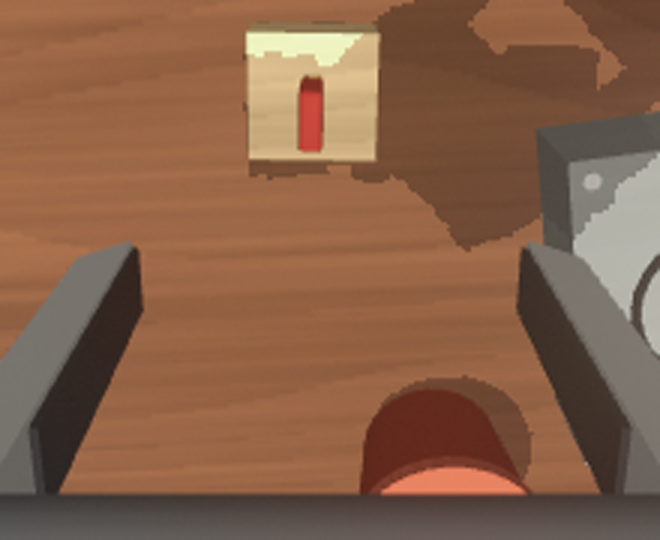

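```bash
python3 - <<'E'
from h import *
p=get_image('wrist');z=observe();print(z['tool_pos'])
P=np.array([onz(p,210+u/3,150+v/3,0.036)[:2] for u,v in [(247,31),(380,32),(377,160),(248,158)]]); print(P.round(4),P.mean(0))
for i in range(4):
    d=P[(i+1)%4]-P[i]; print(np.degrees(np.arctan2(d[1],d[0])),np.hypot(*d))
hsv=cv2.cvtColor(p['frame'],cv2.COLOR_RGB2HSV)
m=((hsv[...,0]<6)|(hsv[...,0]>174))&(hsv[...,1]>170)&(hsv[...,2]>150); m[:150]=0;m[215:]=0;m[:,:280]=0;m[:,340:]=0
cv2.imwrite('pics/m.png',m*255)
ys,xs=np.nonzero(m);print(len(xs),xs.min(),xs.max(),ys.min(),ys.max(),xs.mean())
print('head top face ends',onz(p,xs.mean(),ys.min(),0.082),onz(p,xs.mean(),ys.max()+1,0.082))
big=cv2.resize(cv2.cvtColor(p['frame'],cv2.COLOR_RGB2BGR)[150:220,280:350],None,fx=8,fy=8,interpolation=cv2.INTER_NEAREST);cv2.imwrite('pics/k.png',big)
E
```

```text
[ 0.47700159 -0.35896373  0.23270949]
[[ 0.4451 -0.3932]
 [ 0.448  -0.3329]
 [ 0.5087 -0.3358]
 [ 0.5052 -0.3969]] [ 0.47675768 -0.36469287]
87.16686620500646 0.0603803043494719
-2.725685244526618 0.06078170296522041
-93.32919318078473 0.06126827436211765
176.43307029589903 0.060256091614869174
157 309 316 180 199 312.5222929936306
head top face ends [ 0.46360954 -0.36545358  0.082     ] [ 0.4890097  -0.36670385  0.082     ][ WARN:0@0.670] global loadsave.cpp:1063 imwrite_ Unsupported depth image for selected encoder is fallbacked to CV_8U.
```

View pics/k.png

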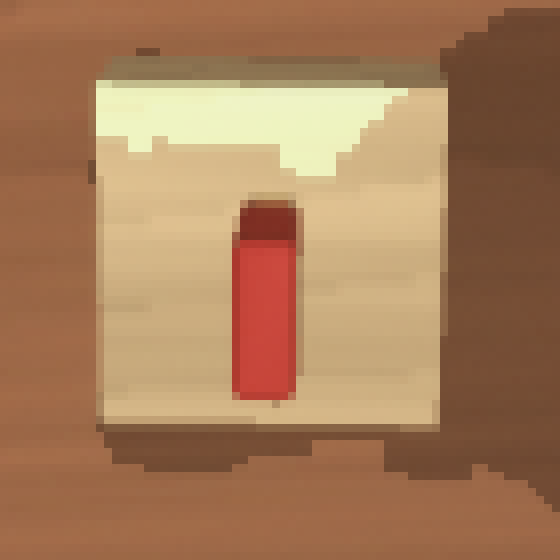

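```bash
python3 -m jog '[{"fingers":0,"tx":0.05,"ty":-0.02,"tz":0,"roll":0.01},{"fingers":0,"tx":0.18,"ty":-0.02,"tz":0,"roll":0.01},{"fingers":0,"tx":0.3,"ty":-0.02,"tz":0,"roll":0.01},{"fingers":0,"tx":0.38,"ty":-0.02,"tz":0,"roll":0.01},{"fingers":0,"tx":0.4,"ty":-0.02,"tz":0,"roll":0.01}]'
python3 - <<'E'
from h import *
z=observe();print(z['tool_pos'],z['eef_rot'][:,1],z['grip_width'])
p=get_image('wrist');save(p,'w12.png');print(observe()['tool_pos'])
big=cv2.resize(cv2.cvtColor(p['frame'],cv2.COLOR_RGB2BGR)[180:330,220:420],None,fx=4,fy=4,interpolation=cv2.INTER_NEAREST);cv2.imwrite('pics/k2.png',big)
E
```

```text
time_s: 13.7
tool_pos: [0.4743, -0.3636, 0.108]
eef_rot: [[-0.005, 0.052, 0.999], [0.006, 0.999, -0.052], [-1.0, 0.005, -0.005]]
contact_force: [-0.5, 0.2, -0.7]
grip_width: 0.0528
[ 0.47433318 -0.36361866  0.1080275 ] [0.05227442 0.99861845 0.00534571] 0.05283318921991084
[ 0.47488009 -0.36426753  0.10921803]
```

View pics/k2.png

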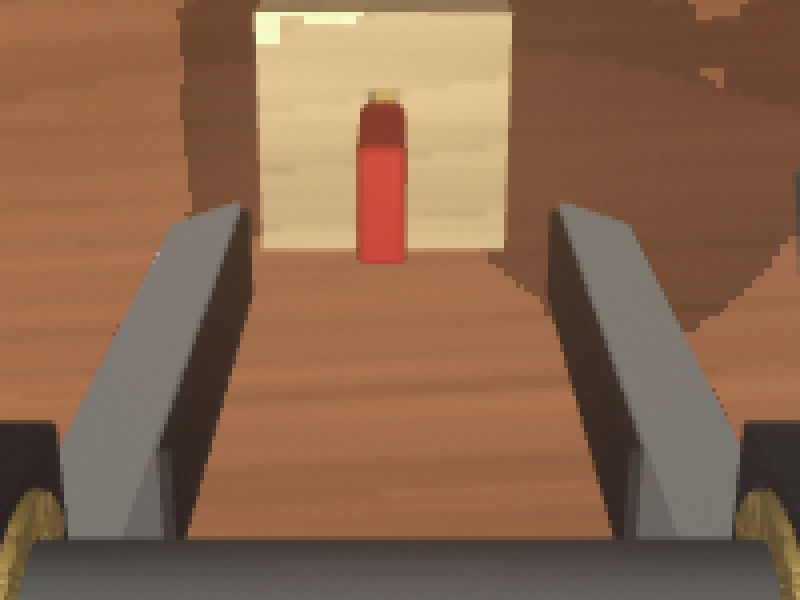

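```bash
python3 - <<'E'
from h import *
p=get_image('wrist');print(observe()['tool_pos'], -np.array(p['R']).T@np.array(p['t']))
a=onz(p,315.5,217,.082);b=onz(p,315.5,245.5,.082);print(a,b,(a+b)/2)
P=np.array([onz(p,220+u/4,180+v/4,0.036)[:2] for u,v in [(257,12),(512,12),(505,248),(262,248)]]); print(P.round(4),P.mean(0))
for i in range(4):
    d=P[(i+1)%4]-P[i]; print(np.degrees(np.arctan2(d[1],d[0])),np.hypot(*d))
E
```

```text
[ 0.47577648 -0.36519074  0.11138522] [ 0.39116104 -0.35929663  0.28940987]
[ 0.46492675 -0.36545051  0.082     ] [ 0.48970384 -0.36679909  0.082     ] [ 0.4773153 -0.3661248  0.082    ]
[[ 0.446  -0.3942]
 [ 0.4491 -0.3345]
 [ 0.5093 -0.3375]
 [ 0.5062 -0.3982]] [ 0.47766248 -0.36612434]
87.07308401372646 0.059781756374531675
-2.8698427461661016 0.0603153064416399
-92.97469989665326 0.06072047045783137
176.23781489816045 0.06027104086908544
```

```bash
python3 -m jog '[{"fingers":0,"tx":0.05,"ty":-0.006,"tz":0.004,"roll":0},{"fingers":0,"tx":0.12,"ty":-0.006,"tz":0.004,"roll":0},{"fingers":0,"tx":0.18,"ty":-0.006,"tz":0.004,"roll":0},{"fingers":-0.3,"tx":0.208,"ty":-0.006,"tz":0.004,"roll":0},{"fingers":-0.5,"tx":0.208,"ty":-0.006,"tz":0.004,"roll":0}]'
python3 -m jog '[{"fingers":-0.55,"tx":0,"ty":0,"tz":0,"roll":0},{"fingers":-0.55,"tx":0,"ty":0,"tz":0,"roll":0},{"fingers":-0.55,"tx":0,"ty":0,"tz":0,"roll":0},{"fingers":-0.55,"tx":0,"ty":0,"tz":0,"roll":0},{"fingers":-0.55,"tx":0,"ty":0,"tz":0,"roll":0}]'
python3 - <<'E'
from h import *
p=get_image('wrist');save(p,'w13.png');z=observe();print(z['tool_pos'],z['eef_rot'][:,1],z['grip_width'],z['contact_force'])
big=cv2.resize(cv2.cvtColor(p['frame'],cv2.COLOR_RGB2BGR)[180:330,220:420],None,fx=4,fy=4,interpolation=cv2.INTER_NEAREST);cv2.imwrite('pics/k3.png',big)
E
```

```text
time_s: 14.3
tool_pos: [0.4772, -0.3674, 0.0496]
eef_rot: [[-0.001, 0.052, 0.999], [0.001, 0.999, -0.052], [-1.0, 0.001, -0.001]]
contact_force: [0.1, 0.3, 0.3]
grip_width: 0.0344
time_s: 14.8
tool_pos: [0.4776, -0.3677, 0.0507]
eef_rot: [[0.0, 0.052, 0.999], [-0.0, 0.999, -0.052], [-1.0, -0.0, 0.0]]
contact_force: [0.4, 0.2, -0.8]
grip_width: 0.0215
[ 0.47753663 -0.36764522  0.05060086] [ 5.16399370e-02  9.98665727e-01 -2.88006818e-04] 0.02080069025115143 [ 0.58950191  0.49179302 -0.23160748]
```

View pics/k3.png

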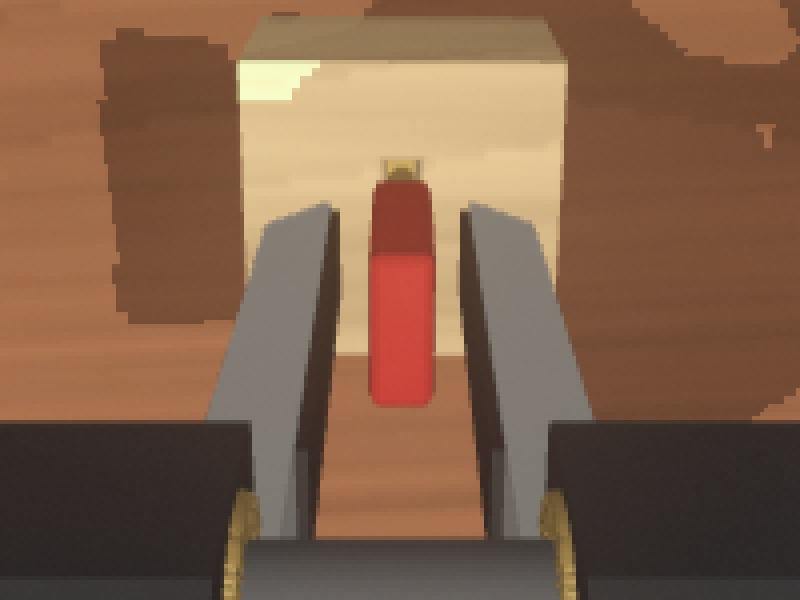

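```bash
python3 -m jog '[{"fingers":-0.55,"tx":0.01,"ty":0,"tz":0,"roll":0},{"fingers":-1,"tx":0.01,"ty":0,"tz":0,"roll":0},{"fingers":-1,"tx":0.01,"ty":0,"tz":0,"roll":0},{"fingers":-1,"tx":0.01,"ty":0,"tz":0,"roll":0},{"fingers":-1,"tx":0.01,"ty":0,"tz":0,"roll":0}]'
python3 - <<'E'
from h import *
z=observe();print(z['tool_pos'],z['eef_rot'][:,1],z['grip_width'],z['contact_force'],z['joint_pos'])
E
```

```text
time_s: 15.35
tool_pos: [0.4774, -0.3675, 0.0473]
eef_rot: [[-0.0, 0.052, 0.999], [0.0, 0.999, -0.052], [-1.0, 0.0, -0.0]]
contact_force: [-0.0, 0.4, 0.0]
grip_width: 0.0098
[ 0.47742561 -0.36751432  0.04727476] [5.16270158e-02 9.98666431e-01 9.95289254e-05] 0.009822026310306865 [-0.04822124  0.43184702  0.01524676] [-8.44042989e-01  3.25164373e-01  1.77416062e+00  1.42046894e-05
  1.04239535e+00 -2.36319650e+00]
```

```bash
python3 -m jog '[{"fingers":-1,"tx":-0.03,"ty":0,"tz":0,"roll":0},{"fingers":-1,"tx":-0.1,"ty":0,"tz":0,"roll":0},{"fingers":-1,"tx":-0.2,"ty":0,"tz":0,"roll":0},{"fingers":-1,"tx":-0.3,"ty":0,"tz":0,"roll":0},{"fingers":-1,"tx":-0.36,"ty":0.02,"tz":0.01,"roll":-0.03}]'
python3 -m jog '[{"fingers":-1,"tx":-0.02,"ty":0.1,"tz":0.05,"roll":-0.05},{"fingers":-1,"tx":-0.02,"ty":0.22,"tz":0.11,"roll":-0.09},{"fingers":-1,"tx":-0.02,"ty":0.36,"tz":0.18,"roll":-0.13},{"fingers":-1,"tx":-0.02,"ty":0.5,"tz":0.24,"roll":-0.156},{"fingers":-1,"tx":-0.02,"ty":0.56,"tz":0.27,"roll":-0.156}]'
python3 - <<'E'
from h import *
z=observe();print(z['tool_pos'],z['eef_rot'][:,1],z['grip_width'],z['contact_force'])
for n in ['wrist','top','scene']:
    p=get_image(n);save(p,n+'14.png')
    for q in ['keyway','key_tip','key_bow','stage','jar_yellow_mid']:
        for r in spot_point(p,q)[:1]: print(n,q,round(r['confidence'],2),np.round(w(p,r['location']),4))
z=observe();print(z['tool_pos'],z['eef_rot'][:,1])
E
```

```text
time_s: 15.85
tool_pos: [0.4814, -0.363, 0.159]
eef_rot: [[0.003, 0.028, 1.0], [-0.003, 1.0, -0.028], [-1.0, -0.003, 0.003]]
contact_force: [0.2, 0.0, -0.1]
grip_width: 0.0096
time_s: 16.35
tool_pos: [0.5675, -0.1928, 0.1622]
eef_rot: [[0.001, -0.098, 0.995], [0.0, 0.995, 0.098], [-1.0, 0.0, 0.001]]
contact_force: [0.4, -1.2, -0.2]
grip_width: 0.0097
[ 0.56748323 -0.19281099  0.16220028] [-9.76331861e-02  9.95222418e-01  3.14372980e-04] 0.00969719824526627 [ 0.36236556 -1.20019162 -0.16751697]
wrist keyway 0.76 [ 0.5761 -0.1783  0.0629]
wrist key_bow 0.65 [ 0.5669 -0.1893  0.1823]
wrist jar_yellow_mid 0.75 [ 0.5655 -0.0218  0.0972]
top stage 0.75 [ 0.5671 -0.0287  0.0685]
top jar_yellow_mid 0.8 [ 0.5652 -0.0293  0.0987]
scene keyway 0.96 [ 0.5768 -0.1796  0.0646]
scene key_tip 0.6 [ 0.5634 -0.2007  0.1219]
scene key_bow 0.37 [ 0.5608 -0.1979  0.1829]
scene stage 0.57 [ 0.5638 -0.0235  0.0659]
scene jar_yellow_mid 0.76 [ 0.5641 -0.0272  0.0994]
[ 0.56642748 -0.19610625  0.16134959] [-9.42558664e-02  9.95548006e-01 -1.27515931e-06]
```

View pics/wrist14.png

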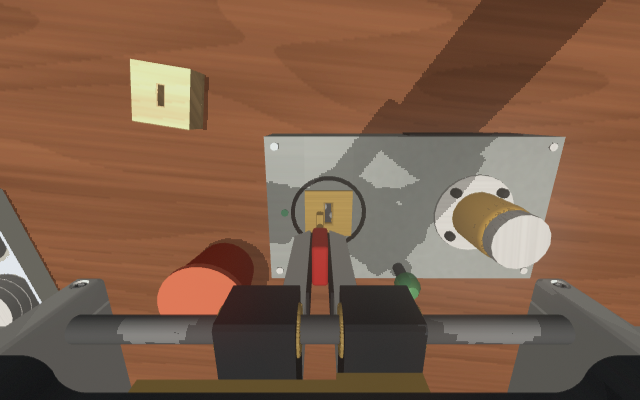

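View pics/scene14.png

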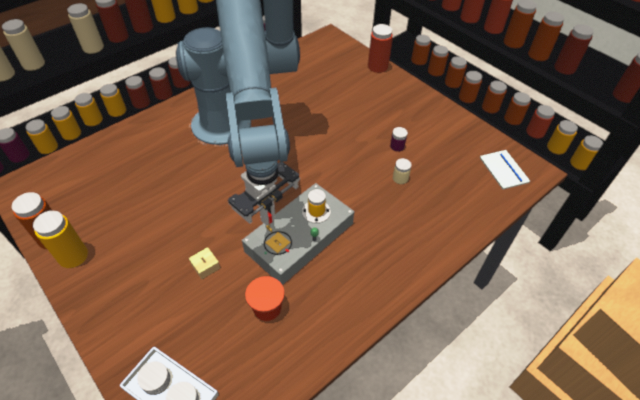

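```bash
python3 - <<'E'
from h import *
p=get_image('wrist');save(p,'w15.png');z=observe();print(z['tool_pos'])
big=cv2.resize(cv2.cvtColor(p['frame'],cv2.COLOR_RGB2BGR)[165:265,270:390],None,fx=6,fy=6,interpolation=cv2.INTER_NEAREST);cv2.imwrite('pics/k4.png',big)
for u,v in [(264,136),(565,137),(528,277)]: print(onz(p,u,v,.06))
hsv=cv2.cvtColor(p['frame'],cv2.COLOR_RGB2HSV);m=(hsv[...,0]>15)&(hsv[...,0]<32)&(hsv[...,1]>90); m[:180]=0;m[245:]=0;m[:,:300]=0;m[:,360:]=0
ys,xs=np.nonzero(m);print(xs.min(),xs.max(),ys.min(),ys.max())
E
```

```text
[ 0.56642381 -0.19603471  0.16131127]
[ 0.50377883 -0.2560286   0.06      ]
[0.47599328 0.04148391 0.06      ]
[0.63350468 0.0541644  0.06      ]
308 355 192 237
```

View pics/k4.png

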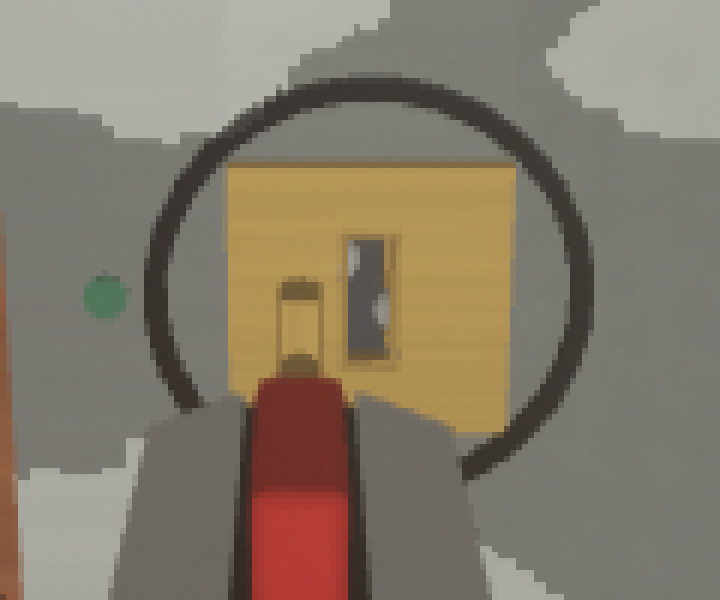

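```bash
python3 - <<'E'
from h import *
p=get_image('wrist');z=observe();t=z['tool_pos'];print(t, z['eef_rot'][:,1])
K=onz(p,270+371/6,165+302/6,.064);print('keyway',K)
for v in (278,285,300): print('tip edge',onz(p,320.1,165+v/6,t[2]-.0413))
print('bit top edge z+12', onz(p,320.1,165+355/6,t[2]-.0413+.012))
P=np.array([onz(p,270+u/6,165+v/6,0.064)[:2] for u,v in [(228,165),(516,165),(511,432)]]);d=P[1]-P[0];print(np.arctan2(d[1],d[0])-np.pi/2,np.hypot(*d));d=P[2]-P[1];print(np.arctan2(d[1],d[0]),np.hypot(*d)); print((P[0]+P[2])/2)
E
```

```text
[ 0.56645526 -0.1960127   0.16134929] [-9.44325611e-02  9.95531261e-01 -2.58280950e-05]
keyway [ 0.57883518 -0.18024189  0.064     ]
tip edge [ 0.55671731 -0.19503384  0.12004929]
tip edge [ 0.55775333 -0.19493298  0.12004929]
tip edge [ 0.55998234 -0.19471597  0.12004929]
bit top edge z+12 [ 0.56359836 -0.19438602  0.13204929]
0.09648751696256475 0.0497891575231437
0.11619825196287756 0.050113607958992994
[ 0.57875723 -0.1799016 ]
```

```bash
python3 -m jog '[{"fingers":-1,"tx":0.02,"ty":0.02,"tz":0.02,"roll":0},{"fingers":-1,"tx":0.06,"ty":0.043,"tz":0.044,"roll":0},{"fingers":-1,"tx":0.11,"ty":0.043,"tz":0.044,"roll":0},{"fingers":-1,"tx":0.15,"ty":0.043,"tz":0.044,"roll":0},{"fingers":-1,"tx":0.15,"ty":0.043,"tz":0.044,"roll":0}]'
python3 -m jog '[{"fingers":-1,"tx":0,"ty":0,"tz":0,"roll":0},{"fingers":-1,"tx":0,"ty":0,"tz":0,"roll":0},{"fingers":-1,"tx":0,"ty":0,"tz":0,"roll":0},{"fingers":-1,"tx":0,"ty":0,"tz":0,"roll":0},{"fingers":-1,"tx":0,"ty":0,"tz":0,"roll":0}]'
python3 - <<'E'
from h import *
p=get_image('wrist');save(p,'w16.png');z=observe();print(z['tool_pos'],z['eef_rot'][:,1])
big=cv2.resize(cv2.cvtColor(p['frame'],cv2.COLOR_RGB2BGR)[165:265,270:390],None,fx=6,fy=6,interpolation=cv2.INTER_NEAREST);cv2.imwrite('pics/k5.png',big)
E
```

```text
time_s: 17.85
tool_pos: [0.5765, -0.1809, 0.1129]
eef_rot: [[-0.005, -0.094, 0.996], [0.003, 0.996, 0.094], [-1.0, 0.003, -0.005]]
contact_force: [0.4, 0.0, -1.3]
grip_width: 0.0103
time_s: 18.35
tool_pos: [0.5786, -0.1821, 0.1168]
eef_rot: [[0.001, -0.094, 0.996], [-0.0, 0.996, 0.094], [-1.0, -0.0, 0.001]]
contact_force: [-0.0, -0.2, -0.4]
grip_width: 0.0099
[ 0.57847099 -0.18208709  0.11664647] [-9.42343547e-02  9.95550007e-01 -2.64379424e-04]
```

View pics/k5.png

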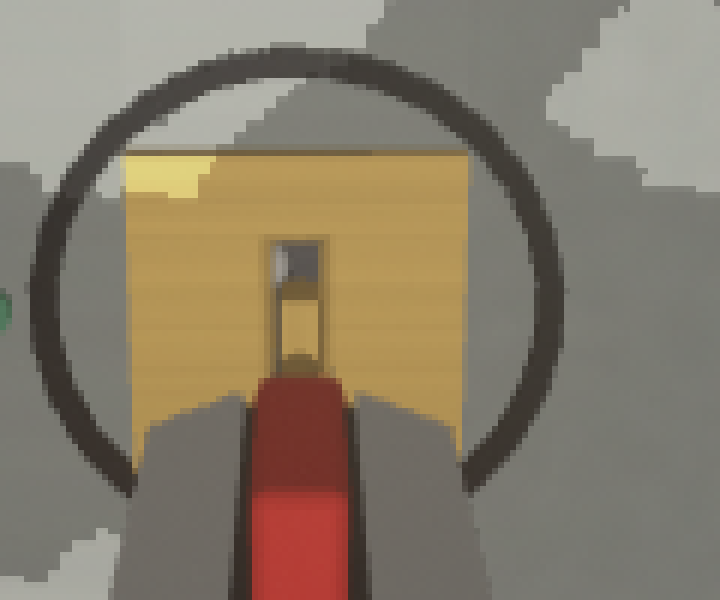

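```bash
python3 - <<'E'
from h import *
p=get_image('wrist');z=observe();t=z['tool_pos'];print(t)
ax=np.array([.9955,.0944]); ay=np.array([-.0944,.9955])
def al(u,v,zz): 
    q=onz(p,270+u/6,165+v/6,zz)[:2]-t[:2]; return q@ax,q@ay
print('rim end -> keyway x', al(296,238,.064)[0]+.013, al(296,238,.064)[1])
print('inner end -> keyway x', al(296,243,.0625)[0]+.0115)
print('rose edge->', al(297,153,.064)[0]+.025)
for v in (279,285): print('tip', v, al(300.5,v,t[2]-.0413)[0]+.010, al(300.5,v,t[2]-.0413)[1])
print('bit top', al(300.5,357,t[2]-.0293)[0]+0.0, 'stem near side +2.75?')
E
```

```text
[ 0.57845111 -0.18203063  0.11657654]
rim end -> keyway x 0.0011229373653650811 0.001191239634527258
inner end -> keyway x 0.000866178093968252
rose edge-> 0.0002388225488614039
tip 279 0.0006527894009102277 0.0018420846566501274
tip 285 0.0015456864056645724 0.0018442158997091988
bit top -0.002294612739581002 stem near side +2.75?
```

```bash
python3 -m jog '[{"fingers":-1,"tx":0.01,"ty":-0.002,"tz":0,"roll":0},{"fingers":-1,"tx":0.022,"ty":-0.002,"tz":0,"roll":0},{"fingers":-1,"tx":0.034,"ty":-0.002,"tz":0,"roll":0},{"fingers":-1,"tx":0.046,"ty":-0.002,"tz":0,"roll":0},{"fingers":-1,"tx":0.054,"ty":-0.002,"tz":0,"roll":0}]'
python3 - <<'E'
from h import *
p=get_image('wrist');save(p,'w17.png');z=observe();print(z['tool_pos'],z['contact_force'],z['wrist_torque'])
big=cv2.resize(cv2.cvtColor(p['frame'],cv2.COLOR_RGB2BGR)[165:265,270:390],None,fx=6,fy=6,interpolation=cv2.INTER_NEAREST);cv2.imwrite('pics/k6.png',big)
E
```

```text
time_s: 18.95
tool_pos: [0.5782, -0.1824, 0.0995]
eef_rot: [[-0.001, -0.094, 0.996], [0.0, 0.996, 0.094], [-1.0, 0.0, -0.001]]
contact_force: [0.4, 0.1, 0.1]
grip_width: 0.0098
[ 0.57812087 -0.18234875  0.09924121] [0.27981413 0.17657302 0.25571648] [ 0.03189356 -0.26339998  0.03736414]
```

View pics/k6.png

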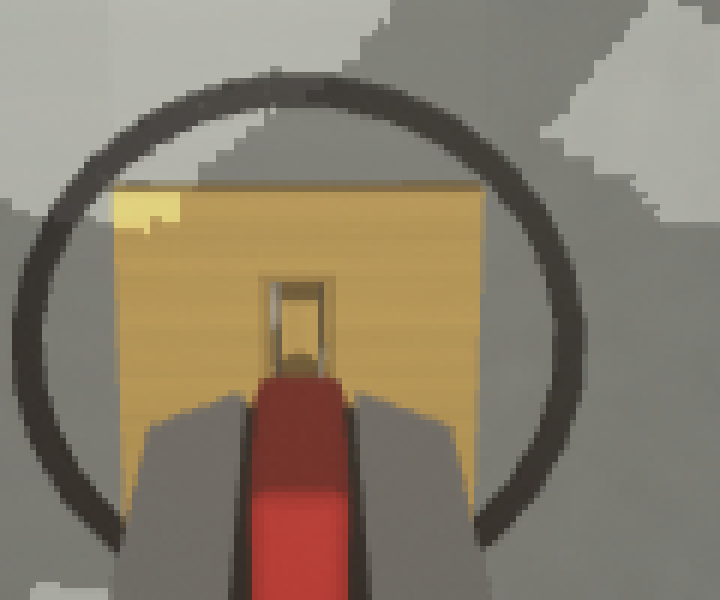

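```bash
python3 -m jog '[{"fingers":-1,"tx":0.008,"ty":-0.001,"tz":0,"roll":0},{"fingers":-1,"tx":0.016,"ty":-0.001,"tz":0,"roll":0},{"fingers":-1,"tx":0.024,"ty":-0.001,"tz":0,"roll":0.0},{"fingers":-1,"tx":0.032,"ty":-0.001,"tz":0,"roll":0},{"fingers":-1,"tx":0.036,"ty":-0.001,"tz":0,"roll":0}]'
python3 - <<'E'
from h import *
z=observe();print(z['tool_pos'],z['contact_force'],z['wrist_torque'])
E
```

```text
time_s: 19.5
tool_pos: [0.58, -0.1831, 0.0932]
eef_rot: [[0.002, -0.094, 0.996], [-0.0, 0.996, 0.094], [-1.0, -0.001, 0.002]]
contact_force: [-5.4, 4.4, 18.2]
grip_width: 0.0096
[ 0.57996475 -0.18313138  0.09317568] [-5.36988063  4.4325087  18.24983657] [ 1.00934137  1.1212038  -0.16164605]
```

```bash
python3 -m jog '[{"fingers":-1,"tx":0.002,"ty":0,"tz":0,"roll":0.09},{"fingers":-1,"tx":0.004,"ty":0,"tz":0,"roll":-0.09},{"fingers":-1,"tx":0.006,"ty":0,"tz":0,"roll":0.09},{"fingers":-1,"tx":0.008,"ty":0,"tz":0,"roll":-0.09},{"fingers":-1,"tx":0.01,"ty":0,"tz":0,"roll":0}]'
python3 - <<'E'
from h import *
p=get_image('wrist');save(p,'w18.png');z=observe();print(z['tool_pos'],z['contact_force'],z['wrist_torque'])
big=cv2.resize(cv2.cvtColor(p['frame'],cv2.COLOR_RGB2BGR)[165:265,270:390],None,fx=6,fy=6,interpolation=cv2.INTER_NEAREST);cv2.imwrite('pics/k7.png',big)
E
```

```text
time_s: 20.0
tool_pos: [0.5798, -0.1829, 0.0877]
eef_rot: [[0.003, -0.095, 0.995], [-0.0, 0.995, 0.095], [-1.0, -0.001, 0.003]]
contact_force: [1.4, 2.8, 2.5]
grip_width: 0.0099
[ 0.57962244 -0.18290443  0.08738029] [2.01111594 1.1872245  2.82924945] [ 0.35438912 -0.52893131 -0.03505739]
```

View pics/k7.png

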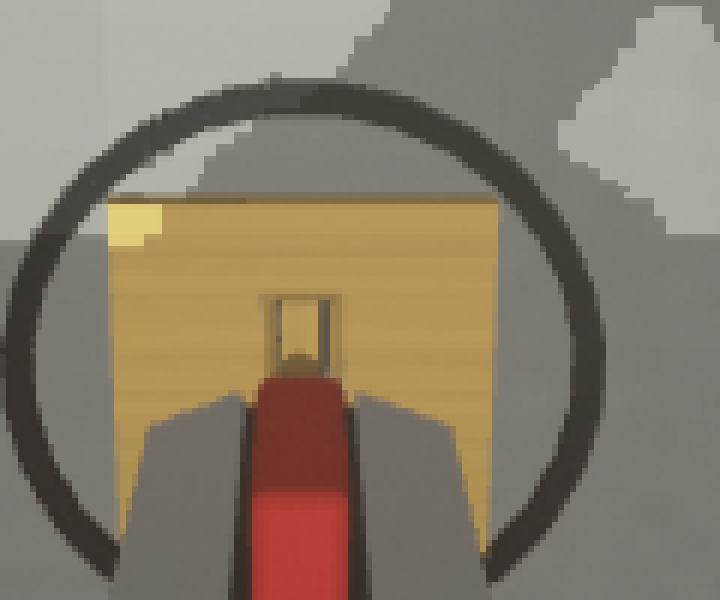

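```bash
python3 -m jog '[{"fingers":-1,"tx":0.008,"ty":0.001,"tz":0.003,"roll":0},{"fingers":-1,"tx":0.016,"ty":0.001,"tz":0.003,"roll":0.05},{"fingers":-1,"tx":0.024,"ty":0.001,"tz":0.003,"roll":-0.05},{"fingers":-1,"tx":0.03,"ty":0.001,"tz":0.003,"roll":0},{"fingers":-1,"tx":0.034,"ty":0.001,"tz":0.003,"roll":0}]'
python3 - <<'E'
from h import *
p=get_image('wrist');save(p,'w19.png');z=observe();print(z['tool_pos'],z['contact_force'],z['wrist_torque'],z['joint_pos'])
big=cv2.resize(cv2.cvtColor(p['frame'],cv2.COLOR_RGB2BGR)[165:265,270:390],None,fx=6,fy=6,interpolation=cv2.INTER_NEAREST);cv2.imwrite('pics/k8.png',big)
E
```

```text
time_s: 20.55
tool_pos: [0.5789, -0.1824, 0.0759]
eef_rot: [[-0.001, -0.095, 0.995], [0.0, 0.995, 0.095], [-1.0, 0.001, -0.001]]
contact_force: [-1.4, 0.7, 6.8]
grip_width: 0.01
[ 0.57886758 -0.18240171  0.07593579] [-0.34606476  1.20749505  2.19083782] [0.22515305 0.18864674 0.05804763] [-4.91708753e-01  2.93684280e-01  1.75284834e+00 -3.59950996e-04
  1.09662207e+00 -2.15825057e+00]
```

View pics/k8.png

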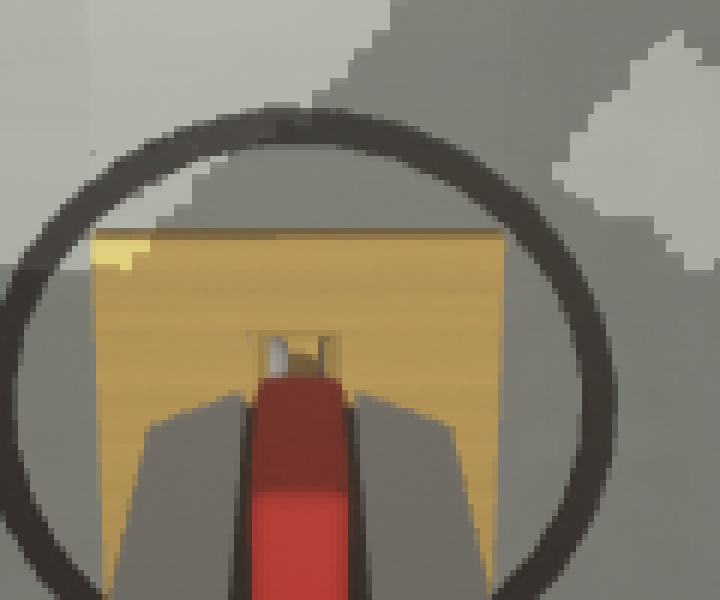

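```bash
python3 -m jog '[{"fingers":-1,"tx":0,"ty":0,"tz":0,"roll":0.12},{"fingers":-1,"tx":0,"ty":0,"tz":0,"roll":0.24},{"fingers":-1,"tx":0,"ty":0,"tz":0,"roll":0.36},{"fingers":-1,"tx":0,"ty":0,"tz":0,"roll":0.48},{"fingers":-1,"tx":0,"ty":0,"tz":0,"roll":0.6}]'
python3 - <<'E'
from h import *
p=get_image('wrist');save(p,'w20.png');z=observe();print(z['tool_pos'],z['contact_force'],z['wrist_torque'],z['joint_pos'])
big=cv2.resize(cv2.cvtColor(p['frame'],cv2.COLOR_RGB2BGR)[165:315,230:430],None,fx=4,fy=4,interpolation=cv2.INTER_NEAREST);cv2.imwrite('pics/k9.png',big)
E
```

```text
time_s: 21.1
tool_pos: [0.5792, -0.1826, 0.076]
eef_rot: [[-0.0, 0.37, 0.929], [-0.0, 0.929, -0.37], [-1.0, -0.001, -0.0]]
contact_force: [0.0, -0.0, 1.3]
grip_width: 0.0095
[ 0.5792125  -0.18264405  0.07598871] [0.55281481 0.17864951 2.01393069] [-0.04029133 -0.07761449  0.06914759] [-4.91726809e-01  2.93611767e-01  1.75282737e+00 -5.20896877e-04
  1.09523103e+00 -1.68090791e+00]
```

View pics/k9.png

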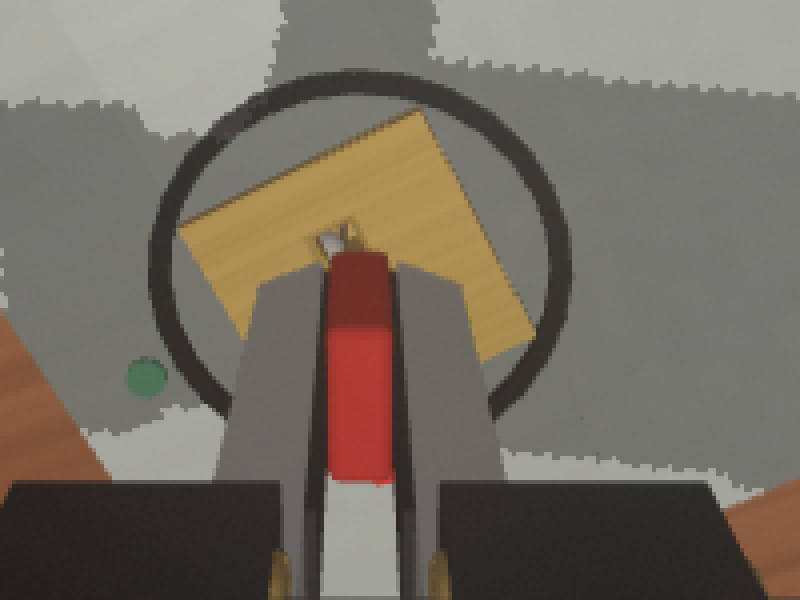

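```bash
python3 -m jog '[{"fingers":-1,"tx":0,"ty":0,"tz":0,"roll":0.15},{"fingers":-1,"tx":0,"ty":0,"tz":0,"roll":0.3},{"fingers":-1,"tx":0,"ty":0,"tz":0,"roll":0.45},{"fingers":-1,"tx":0,"ty":0,"tz":0,"roll":0.6},{"fingers":-1,"tx":0,"ty":0,"tz":0,"roll":0.75}]'
python3 -m jog '[{"fingers":-1,"tx":0,"ty":0,"tz":0,"roll":0.15},{"fingers":-1,"tx":0,"ty":0,"tz":0,"roll":0.3},{"fingers":-1,"tx":0,"ty":0,"tz":0,"roll":0.45},{"fingers":-1,"tx":0,"ty":0,"tz":0,"roll":0.6},{"fingers":-1,"tx":0,"ty":0,"tz":0,"roll":0.7}]'
python3 - <<'E'
from h import *
z=observe();print(z['tool_pos'],z['contact_force'],z['wrist_torque'],z['joint_pos'],z['grip_width'])
for n in ['wrist','scene','top']:
    p=get_image(n);save(p,n+'21.png')
    if n=='wrist': continue
    c=proj(p,[.579,-.181,.064]).astype(int); a=cv2.imread(f'pics/{n}21.png')[max(c[1]-60,0):c[1]+60,c[0]-80:c[0]+80]
    cv2.imwrite(f'pics/{n}21c.png',cv2.resize(a,None,fx=5,fy=5,interpolation=cv2.INTER_CUBIC))
E
```

```text
time_s: 21.65
tool_pos: [0.5791, -0.1827, 0.076]
eef_rot: [[-0.0, 0.823, 0.568], [-0.001, 0.568, -0.823], [-1.0, -0.001, 0.0]]
contact_force: [0.0, -1.3, 1.2]
grip_width: 0.01
time_s: 22.15
tool_pos: [0.5791, -0.1827, 0.076]
eef_rot: [[-0.001, 0.998, 0.055], [-0.001, 0.055, -0.998], [-1.0, -0.001, 0.001]]
contact_force: [-0.1, -0.8, 1.3]
grip_width: 0.0098
[ 0.57907372 -0.18271511  0.0759969 ] [-0.08972242 -0.75769753  1.26320193] [-0.11183402  0.13506133  0.18466357] [-4.91786769e-01  2.93551465e-01  1.75288601e+00 -8.91881169e-04
  1.09548928e+00 -5.46216855e-01] 0.009769942216145187
```

View pics/wrist21.png

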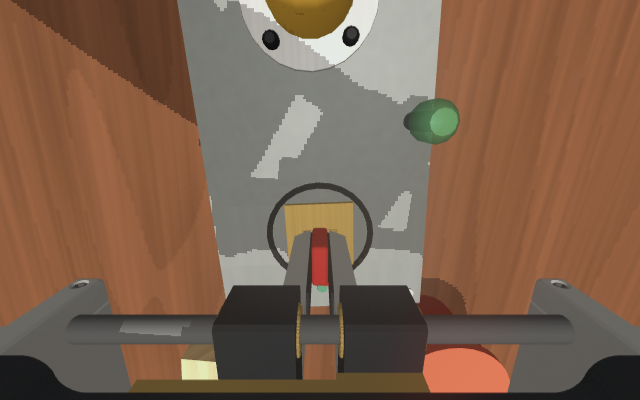

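View pics/scene21c.png

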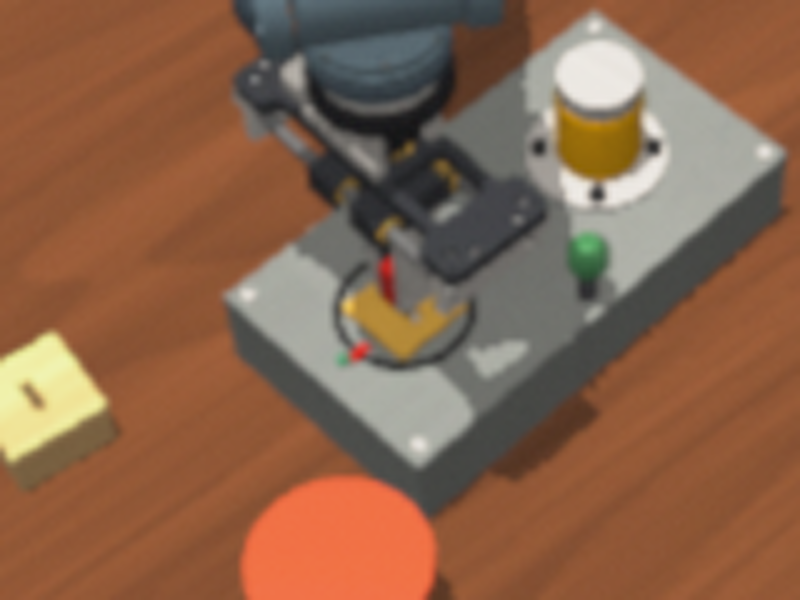

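View pics/top21c.png

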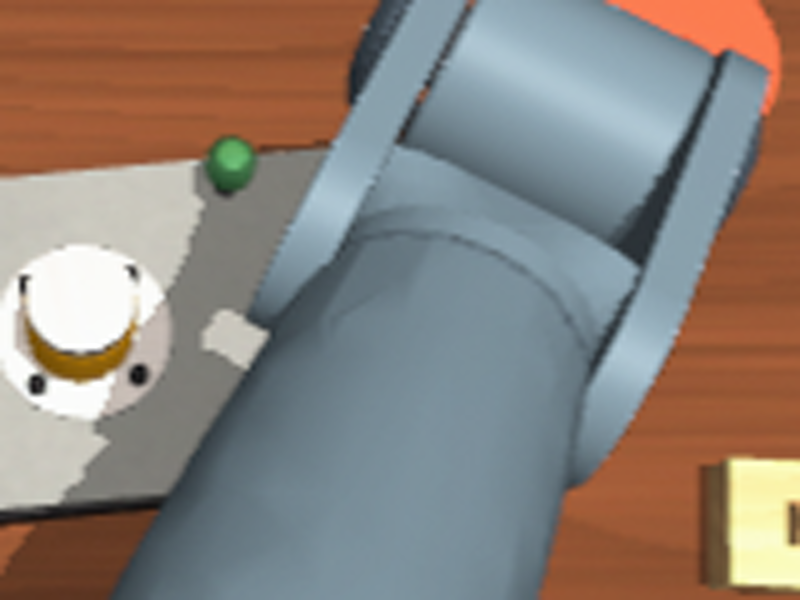

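```bash
python3 -m jog '[{"fingers":-1,"tx":0.002,"ty":0,"tz":0,"roll":0.02},{"fingers":-1,"tx":0.002,"ty":0,"tz":0,"roll":0.03},{"fingers":-1,"tx":0.002,"ty":0,"tz":0,"roll":0.03},{"fingers":-1,"tx":0.002,"ty":0,"tz":0,"roll":0.03},{"fingers":-1,"tx":0.002,"ty":0,"tz":0,"roll":0.03}]'
python3 - <<'E'
from h import *
p=get_image('scene');z=observe();print(z['tool_pos'],z['contact_force'],z['wrist_torque'],z['grip_width'],z['joint_vel'].round(4))
im=ortho(p,0.52,0.64,-0.25,-0.12,0.062,3000);cv2.imwrite('pics/o22.png',im)
hsv=cv2.cvtColor(im,cv2.COLOR_BGR2HSV)
for nm,m in [('red',((hsv[...,0]<6)|(hsv[...,0]>174))&(hsv[...,1]>170)&(hsv[...,2]>120)),('green',(hsv[...,0]>50)&(hsv[...,0]<85)&(hsv[...,1]>90))]:
    k,l,s,c=cv2.connectedComponentsWithStats(m.astype(np.uint8))
    for i in range(1,k):
        if s[i,4]>60:
            X=np.array([.52+c[i][0]/3000,-.12-c[i][1]/3000]); d=X-[.579,-.181]; print(nm,s[i,4],X.round(4),'r',np.hypot(*d).round(4),'cw from checker x',(.0955-np.arctan2(d[1],d[0])).round(3))
q=[(r['confidence'],w(p,r['location'])) for n in ('jar_yellow_mid','stage') for r in spot_point(p,n)[:1]];print(q)
p=get_image('wrist')
for n in ('jar_yellow_mid','stage','jar_purple_mid','jar_cream_mid'):
    for r in spot_point(p,n)[:1]: print(n,r['confidence'],w(p,r['location']))
E
```

```text
time_s: 22.8
tool_pos: [0.5792, -0.1827, 0.076]
eef_rot: [[-0.0, 0.999, 0.033], [-0.0, 0.033, -0.999], [-1.0, -0.0, 0.0]]
contact_force: [-3.5, -0.8, 4.7]
grip_width: 0.0097
[ 0.57919775 -0.18269125  0.07593706] [-2.86553538  0.05759459  4.6983901 ] [-0.17465712  0.66377787  0.10548834] 0.009769086187742167 [-0.0006 -0.0004  0.0019  0.0002 -0.0009 -0.0002]
red 690 [ 0.5519 -0.1727] r 0.0284 cw from checker x -2.748
red 121 [ 0.5661 -0.1818] r 0.013 cw from checker x 3.176
red 304 [ 0.5858 -0.2179] r 0.0375 cw from checker x 1.484
[(0.97, array([ 0.56395106, -0.02540558,  0.10020665])), (0.57, array([ 0.56509647, -0.02514623,  0.06839186]))]
```

View pics/o22.png

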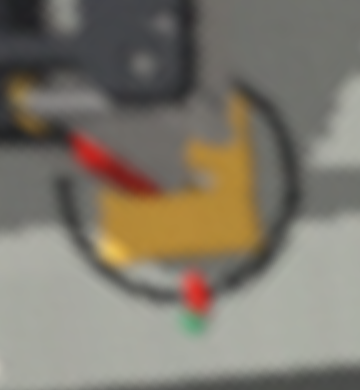

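```bash
python3 - <<'E'
from h import *
print(sign_off()); z=observe(); print(z['time_s'],z['tool_pos'],z['grip_width'],z['wrist_torque'])
E
```

```text
the job is handed in; nothing more can be done
None
the job is handed in; nothing more can be done
```

I handed the job in at about 23 s of the 64 s, with the gripper still closed on the key and holding it turned; `sign_off()` gives no verdict.

**What I did**
- I gripped the yellow jar, centred it between the stops using the wrist camera, set it down and let go.
- I took the key from its stand and aligned it with the keyway. It caught on the pins at about 18 N and passed after a wiggle of about 0.07 rad. I then pushed it to the floor of the keyway.
- I turned the hand about 1.63 rad clockwise.

**Last checks**
- **Jar:** the last scene picture put it about 1.2 mm from the stage centre, with its mid-point at z = 0.100 m (0.099 expected). An earlier wrist reading, taken on the move, put it 5 mm off in y. The scene and top pictures disagreed with that (within about 4 mm), and it looked centred between the stops.
- **Key depth:** about 29 mm, worked out from the tool height and how the key was gripped. That matches the 29 mm floor.
- **Core turn:** the red mark is at the green dot. I measured about 1.48 rad, against the 1.25 rad needed.
- **Grip:** the fingers read 9.8 mm on the 10 mm key head. The grip force itself is not reported.
- **Turning torque:** the wrist moment about z fell from 0.185 to 0.105 N m after the last small extra turn, and side forces rose to about 3 N. The mark was still at the dot in a picture taken after that.
- **Other jars and tub:** I never went near them, but my last look for the purple and cream jars was from the wrist, where they were out of view.

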